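# Change over the samples on the balance and the stirrer

### The job

Change over the samples on this lab bench: the conical flask has to stand on the stirrer and the squat jar on the balance, and the two vessels standing there now come off, the steel beaker onto the square tile and the tall bottle onto the round cork mat. Every place takes one vessel only, so park one in the empty tray on the way where you need to. Keep the vessels upright, set each one down without dropping it, in the middle of its place, and do not disturb the clamped glass cell.

Things in the scene. Friction and masses are not known exactly. Their poses are not given: they have to be found in the camera images.
- flask: Conical clear-glass flask with a white screw cap, 110 mm tall, about 160 g. Base 68 mm across, narrowing to a 32 mm neck at 74 mm height; the cap is 38 mm in diameter, from 84 to 110 mm height (best gripped there). Origin: centre of its underside; z up.
- jar: Squat round jar, white plastic with a black screw lid, closed: 62 mm in diameter (lid 63 mm, from 44 mm height up), 60 mm tall, about 200 g. Origin: centre of its underside; z up.
- beaker: Open cylindrical stainless steel beaker, 60 mm outside diameter, 86 mm tall with a small rolled rim, wall 3 mm, about 160 g, empty. Origin: centre of its underside; z up.
- bottle: Tall slim amber glass bottle with a black cap: body 50 mm in diameter up to 86 mm height, shoulder up to 98 mm, cap 33 mm in diameter from 98 to 118 mm; about 200 g. Origin: centre of its underside; z up.
- stirrer: Hotplate stirrer, grey housing 140 mm wide with two black knobs on its front; its place is the flat square white ceramic top plate, 130 x 130 mm. Origin: on the bench right under the middle of the plate; the plate's top is 82 mm above it, and is the instrument's highest part. Its x axis points to the knobs; the housing reaches from -70 to +166 mm along x. Fixed.
- balance: Bench balance, white housing 180 mm wide with a display on its front; its place is the flat round steel pan, 120 mm in diameter. Origin: on the bench right under the middle of the pan; the pan's top is 82 mm above it, and is the instrument's highest part. Its x axis points to the display; the housing reaches from -85 to +160 mm along x. Fixed; the pan does not give.
- tile: Flat square white ceramic tile lying on the bench, 104 x 104 mm, 10 mm thick: a place for a vessel. Origin: centre of its underside, so its top is 10 mm above. Fixed.
- cork_mat: Flat round cork mat lying on the bench, 104 mm in diameter, 10 mm thick: a place for a vessel. Origin: centre of its underside, so its top is 10 mm above. Fixed.
- tray: Shallow square black tray on the bench, empty at the start: the free spot. 130 x 130 mm outside, walls 4 mm thick and 12 mm high, inner floor 4 mm above the bench. Origin: centre of its underside. Fixed.
- glass_cell: Bystander: a two-chamber glass cell clamped between two white end plates with two threaded rods, about 170 x 80 mm and 80 mm tall, standing loose on the bench beside the instruments. Origin: centre of its underside; x along the rods. Leave it where it is.

How it is judged (in metres and radians):
At the end, for the whole second after the job is handed in: The flask stands on the stirrer's plate, the jar on the balance's pan, the beaker on the tile and the bottle on the cork mat, each upright (within 0.1 rad), its centre within 15 mm of the middle of its place, its underside at the height of that place's top (within 6 mm), and at rest (horizontal distance between flask and stirrer below 0.015 m and height (world z) of flask between 0.076 and 0.088 m and angle between each of flask, jar, beaker, bottle's own z axis and vertical below 0.1 rad and linear speed of each of flask, jar, beaker, bottle below 0.02 m/s and angular speed of each of flask, jar, beaker, bottle below 0.2 rad/s and horizontal distance between jar and balance below 0.015 m and height (world z) of jar between 0.076 and 0.088 m and horizontal distance between beaker and tile below 0.015 m and height (world z) of beaker between 0.004 and 0.016 m and horizontal distance between bottle and cork_mat below 0.015 m and height (world z) of bottle between 0.004 and 0.016 m); the robot touches nothing.
It fails at once if a vessel is tipped more than about 35 degrees (angle between any of flask, jar, beaker, bottle's own z axis and vertical above 0.6 rad).
It fails at once if a vessel is dropped, thrown or knocked away: it moves faster than 0.6 m/s (a free fall of about 18 mm) while the fingers do not touch it ((linear speed of flask above 0.6 m/s and contact force between the fingers and flask below 0.01 N) or (linear speed of jar above 0.6 m/s and contact force between the fingers and jar below 0.01 N) or (linear speed of beaker above 0.6 m/s and contact force between the fingers and beaker below 0.01 N) or (linear speed of bottle above 0.6 m/s and contact force between the fingers and bottle below 0.01 N)).
It fails at once if the glass cell is disturbed: shifted by more than 15 mm or tilted by more than about 17 degrees (distance of glass_cell from where it was at the start of the episode above 0.015 m or angle between glass_cell's own z axis and vertical above 0.3 rad).
It also fails if it takes over 144 s, if anything falls off the work surface, if the arm or the gripper's body presses on something with over 40 N, if the wrist force passes 120 N, or if a joint passes its speed limit or range.

### The arm

A 6-joint arm with a two-finger parallel gripper is mounted at the origin on the work surface. World frame = base frame: x ahead of the robot, y to its left, z up, the work surface at z = 0. Lengths are in mm, angles in rad, forces in N, time in s.
With the tool pointing down it reaches from about 350 to 975 mm from the base axis. Payload 7.1 kg.
Tool frame: the origin (TCP) lies between the finger pads; the fingertips stand 8 mm ahead of it and the grasp point (between the pads) lies 11 mm behind it; x points along the fingers, y is the direction in which the jaws open and shut, and the axes are right-handed (so a half turn about x gives the same grasp; the last joint's range is limited). The gripper opens to 88 mm and grips with 3 to 60 N. Pads are 20 mm wide; open, the fingers measure 115 mm over their backs; the gripper's body (75 mm by 178 mm) begins 61 mm behind the grasp point.
Start: joints at [-1.343, 0.423, 1.63, -0, 1.089, -0.019], TCP at [152.708, -606.041, 230.675] pointing down, gripper open.
Joint ranges: [-3, 3], [-0.9, 2.11], [0.09, 2.58], [-1.31, 4.45], [0.11, 2.69], [-2.54, 2.54]. Speed limits (rad/s): [2.39, 2.39, 3.01, 3.14, 3.14, 3.14].

### API

Orientations are given as a rotation vector (axis times angle).
In Python, from workcell import ctrl gives the robot as it stands.
- The arm moves only by the tool apply_moves, never from a script. Its argument "increments" is a list of rows, each an object with "gripper": the opening in per cent of the stroke, from 0 (shut) to 100 (fully open); "delta_pos": the shift along the tool's x, y, z in cm, a list of three; "dr": the turn, a rotation vector about the tool's x, y, z in rad, a list of three. In form: [{"gripper": gripper, "delta_pos": [dx, dy, dz], "dr": [ax, ay, az]}, ...]. A call has exactly 5 rows; each row shifts and turns the commanded pose from where the row before left it, along the tool's axes as they then stand; what a row does not reach is not made up. A row lasts 1/12 s, in which the tool goes at most 41.7 mm and 7.16 degrees, less where a joint would pass 70% of its speed; a pose out of reach is approached as far as the arm can. A call with a gripper value outside its range is refused whole. The fingers move at their own pace and stop on an object; the grip force is fixed at half the most. Time passes only in rows, so rows that do not move let the fingers close, or fill a call up. It gives the time, the measured TCP pose, the force and the opening at its end, in the units of the state.
- ctrl.get_obs(): the state, without advancing time (a new reading comes with each control period).
- ctrl.get_image(name): name is "scene" or "top"; returns a dict with "img" (480x640x3 uint8, red, green, blue), "range_z" (480x640 float32, mm along the optical axis (not along the pixel's ray), 0 where there is no reading), "mtx" (3x3 intrinsics, pixels), "rvec" (rotation vector, rad) and "tvec" (3), from world to camera coordinates, as OpenCV has them. Camera axes: x right, y down, z forward; pixel columns grow to the right and rows downward; lengths in mm; the calibration is good to about 2 mm. A picture is of the moment at which its call begins.
- ctrl.close_job(): hands the job in, once; it reports no verdict.
The state is a dict: "t": time; "qpos": joint angles; "qvel": joint speeds; "joint_torque": joint torques, N m; "ee_pos": TCP position; "orientation": TCP orientation; "ft_force": force on the tool from outside, world axes, zero at the start; "moment": the same for the moment, N m; "width": finger opening in mm.
Only numpy, scipy, OpenCV 4.12 (cv2) and the standard library are available. Lean on these libraries where they do the work, as an engineer would, in place of code of your own. Each camera call takes 0.05 s, during which the arm holds its last target. There are 200 camera calls.

## Working session

There is one attempt and no reset: what is moved stays moved. The work goes in short steps, Python scripts to look and compute and a tool call to move; the robot and the scene stay as the last step left them, time stands still between calls to the robot, and variables do not carry over. Pictures are saved under pics/ and viewed, about 12 in all and at most 16, crops included, and the job is handed in when it is done.

Besides the shell and the picture viewer there is one more tool, called after "Request:" by a JSON object that holds its "op" and its "data", one argument or row to a line. apply_moves: Moves the arm, as the interface text tells. Its arguments: {"type":"object","properties":{"increments":{"type":"array","items":{"type":"object","properties":{"gripper":{"type":"number"},"delta_pos":{"type":"array","items":{"type":"number"}},"dr":{"type":"array","items":{"type":"number"}}}}}},"required":["increments"]}

```bash
mkdir -p pics
python3 - <<'E'
from workcell import ctrl
import cv2,numpy as np
print(ctrl.get_obs())
for n in("scene","top"):
    d=ctrl.get_image(n); cv2.imwrite(f"pics/{n}0.png",d["img"][:,:,::-1]); np.savez(f"{n}0.npz",**d)
    R=cv2.Rodrigues(np.array(d["rvec"]))[0]; print(n,d["mtx"],-R.T@np.ravel(d["tvec"]),R, (d["range_z"]>0).mean())
E
```

```text
{'t': 0.0, 'qpos': array([-1.34300164e+00,  4.23854819e-01,  1.63068416e+00,  1.89853514e-06,
        1.08858534e+00, -1.89717958e-02]), 'qvel': array([-0.00131152,  0.00094775,  0.00080771,  0.00045807,  0.00025136,
        0.00095438]), 'joint_torque': array([ 9.97203533e-04, -5.44628656e+01, -2.73666930e+01,  6.44274708e-02,
        2.29074742e-02, -1.06570149e-04]), 'ee_pos': array([ 152.5889799 , -605.52969573,  229.8952485 ]), 'orientation': array([ 2.09069092,  0.26089785, -2.09102373]), 'ft_force': array([ 0.30174928, -0.38917522, -0.18185477]), 'moment': array([-0.00095398,  0.02268096,  0.00065808]), 'width': 87.27207270337716}
scene [[498.91766177   0.         320.57038491]
 [  0.         498.91766177 239.97166068]
 [  0.           0.           1.        ]] [1004.26358365  267.77630371  761.98565471] [[-0.63171992  0.77497781 -0.01842109]
 [ 0.59255727  0.46742662 -0.65603981]
 [-0.49980579 -0.42534897 -0.75450145]] 0.9960677083333334
top [[449.0892776    0.         324.84129731]
 [  0.         449.0892776  241.36802357]
 [  0.           0.           1.        ]] [ 428.77402082 -111.22430039 1029.97459679] [[-0.01332169 -0.9998032  -0.01470046]
 [-0.98939015  0.0153072  -0.14447429]
 [ 0.14467088  0.01261985 -0.98939935]] 0.9959212239583334
```

View pics/top0.png

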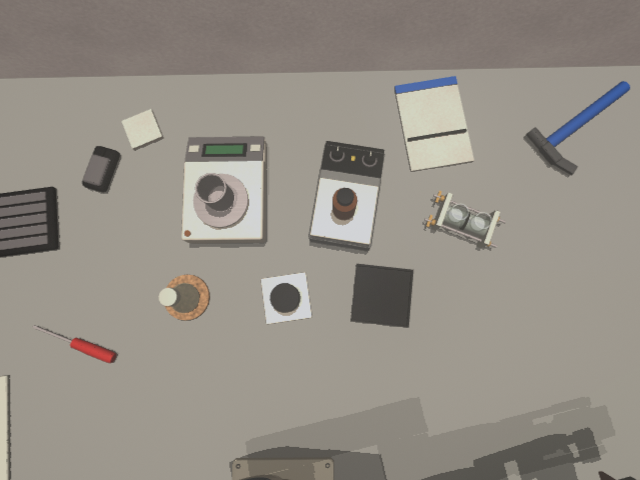

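View pics/scene0.png

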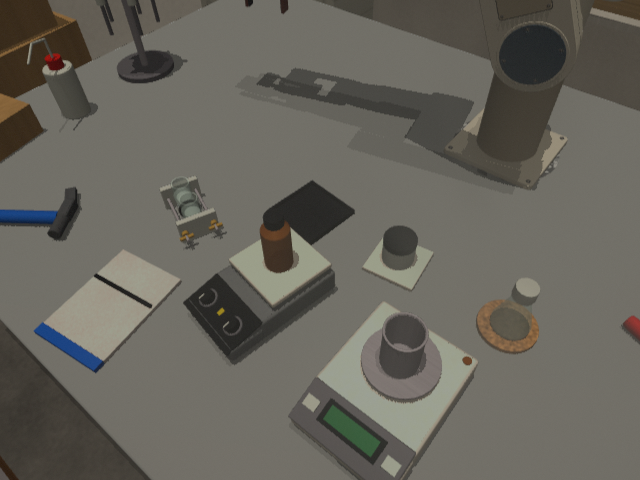

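The top view shows the flask on the cork mat (cap at 168,297), the jar on the tile (286,297), the beaker on the balance (213,190), the bottle on the stirrer (345,198), the empty tray (382,295) and the glass cell (468,218). The scene view agrees.

```bash
cat > h.py <<'E'
import cv2,numpy as np
def cloud(d):
    R=cv2.Rodrigues(np.array(d["rvec"]))[0]; t=np.ravel(d["tvec"]); z=d["range_z"]
    v,u=np.mgrid[:480,:640]; K=d["mtx"]
    P=np.stack([(u-K[0,2])/K[0,0]*z,(v-K[1,2])/K[1,1]*z,z],-1)
    W=(P-t)@R; W[z<=0]=np.nan; return W
def band(W,c,r,z0,z1):
    p=W.reshape(-1,3); p=p[np.isfinite(p).all(1)]
    return p[(np.hypot(p[:,0]-c[0],p[:,1]-c[1])<r)&(p[:,2]>z0)&(p[:,2]<z1)]
def desc(p):
    if len(p)<5: return "few %d"%len(p)
    q=p[:,:2].astype(np.float32); (cx,cy),r=cv2.minEnclosingCircle(q); m=cv2.minAreaRect(q)
    return "n%d z%.1f circ(%.1f,%.1f)r%.1f rect(%.1f,%.1f) %.0fx%.0f a%.1f"%(len(p),np.median(p[:,2]),cx,cy,r,*m[0],*m[1],m[2])
E
python3 - <<'E'
from h import *
D={n:cloud(np.load(n+"0.npz")) for n in("top","scene")}
T=D["top"]
px=dict(flaskcap=(168,297),mat=(186,298),jar=(286,297),tile=(286,318),beaker=(228,205),pan=(240,215),bottle=(346,195),plate=(320,220),tray=(382,295),cell=(468,218))
for k,(u,v) in px.items(): print(k,T[v,u].round(1))
g=lambda k:T[px[k][1],px[k][0]][:2]
B=dict(flaskcap=(g("flaskcap"),40,100,118+10),jartop=(g("jar"),50,62,80),tile=(g("jar"),85,6,14),mat=(g("mat"),75,6,14),
 beakrim=(g("beaker"),60,155,180),botcap=(g("bottle"),45,186,215),botbody=(g("bottle"),45,110,165),plate=(g("bottle"),100,77,88),pan=(g("beaker"),90,79,87),tray=(g("tray"),100,2,20),cell=(g("cell"),130,8,110))
for k,b in B.items():
    for n in D: print(k,n,desc(band(D[n],*b)))
E
```

```text
flaskcap [453.1 219.8 117.9]
mat [451.9 199.9  65.6]
jar [451.  -14.8  69.6]
tile [405.6  -8.8   9.6]
beaker [645.9 105.2 100.7]
pan [628.3  83.7  79.5]
bottle [ 638.8 -142.   197.9]
plate [614.1 -89.3  81.3]
tray [ 454.1 -226.2    2. ]
cell [ 620.1 -417.1   46.6]
flaskcap top n316 z118.0 circ(454.5,221.9)r19.4 rect(453.4,221.2) 37x37 a1.7
flaskcap scene n584 z120.9 circ(455.4,220.9)r20.0 rect(455.7,220.6) 39x37 a23.0
jartop top n680 z68.7 circ(450.2,-10.0)r31.2 rect(450.2,-10.4) 60x61 a89.1
jartop scene n792 z71.6 circ(452.0,-11.0)r32.4 rect(451.4,-10.8) 63x62 a3.9
tile top n1304 z8.9 circ(450.5,-7.0)r72.3 rect(447.6,-7.7) 111x104 a7.4
tile scene n1349 z11.6 circ(447.9,-15.0)r80.3 rect(445.7,-22.4) 123x132 a7.1
mat top n736 z8.8 circ(455.3,219.2)r51.9 rect(454.8,217.0) 97x101 a89.7
mat scene n1239 z11.6 circ(448.4,203.5)r69.1 rect(448.9,215.0) 121x103 a24.3
beakrim top n272 z165.3 circ(666.5,126.9)r31.6 rect(666.1,126.6) 61x62 a38.2
beakrim scene n733 z166.8 circ(666.9,126.3)r31.4 rect(666.8,126.0) 61x62 a46.7
botcap top n244 z198.7 circ(637.6,-139.3)r16.3 rect(636.8,-139.3) 31x31 a
[... 169 characters left out ...]
dy scene n647 z138.6 circ(639.9,-138.1)r25.1 rect(646.3,-129.7) 27x50 a53.4
plate top n2833 z80.9 circ(634.3,-141.0)r88.9 rect(634.9,-140.9) 130x131 a80.0
plate scene n3313 z83.5 circ(636.3,-140.5)r89.7 rect(636.6,-141.5) 133x131 a80.1
pan top n1249 z81.2 circ(662.1,127.9)r59.4 rect(657.6,125.0) 108x118 a39.3
pan scene n2702 z83.5 circ(663.6,127.6)r60.4 rect(669.3,130.5) 106x119 a25.7
tray top n2778 z4.0 circ(453.3,-226.9)r99.2 rect(454.7,-226.3) 189x195 a73.2
tray scene n3451 z5.8 circ(453.8,-226.2)r100.0 rect(437.8,-224.6) 200x167 a83.9
cell top n1881 z47.1 circ(617.9,-413.3)r90.0 rect(617.9,-413.5) 170x86 a67.2
cell scene n2203 z51.2 circ(623.6,-402.6)r81.1 rect(625.7,-404.9) 151x87 a69.0
```

Run:
```python
from h import *
from workcell import ctrl
o=ctrl.get_obs(); print(cv2.Rodrigues(o["orientation"])[0].round(3),o["ee_pos"])
for n in("top","scene"):
    d=np.load(n+"0.npz"); W=cloud(d); h=cv2.cvtColor(d["img"],cv2.COLOR_RGB2HSV).astype(int)
    near=lambda c,r:np.hypot(W[...,0]-c[0],W[...,1]-c[1])<r
    low=(W[...,2]<20)
    m=near((453,218),62)&low&(h[...,1]>90); print("mat",desc(W[m]))
    m=near((449,-9),80)&low&(h[...,2]>np.percentile(h[...,2][near((449,-9),80)],60)); 
    k=cv2.morphologyEx(m.astype(np.uint8),cv2.MORPH_OPEN,np.ones((3,3)))>0; print("tile",desc(W[k]))
    m=near((454,-226),95)&(W[...,2]<25)&(h[...,2]<45); k=cv2.morphologyEx(m.astype(np.uint8),cv2.MORPH_OPEN,np.ones((3,3)))>0; print("tray",desc(W[k]))
```

```text
[[-0.     0.244 -0.97 ]
 [ 0.001 -0.97  -0.244]
 [-1.    -0.001 -0.   ]] [ 152.58828038 -605.5647165   229.95741021]
mat n765 z8.5 circ(456.0,218.9)r51.4 rect(455.9,216.4) 100x96 a0.7
tile n1402 z8.6 circ(452.1,-7.6)r71.9 rect(452.9,-7.6) 107x106 a7.9
tray few 0
mat n1151 z11.8 circ(457.0,219.6)r52.2 rect(460.6,219.4) 95x103 a0.2
tile n1297 z11.7 circ(448.5,-9.6)r74.2 rect(448.7,-11.0) 114x108 a7.5
tray n2527 z6.3 circ(455.6,-223.1)r88.6 rect(455.3,-224.6) 131x128 a82.7
```

Request:
{"op": "apply_moves", "data": {
  "increments": [
    {"gripper":100,"delta_pos":[0,0,0],"dr":[0.123,0,0]},
    {"gripper":100,"delta_pos":[0,0,0],"dr":[0.123,0,0]},
    {"gripper":100,"delta_pos":[0,-1,-1],"dr":[0,0,0]},
    {"gripper":100,"delta_pos":[0,-2,-2],"dr":[0,0,0]},
    {"gripper":100,"delta_pos":[0,-2.6,-2.7],"dr":[0,0,0]}
  ]
}}

```text
t: 0.52
ee_pos: [209.4, -549.6, 230.2]
orientation: [2.22, 0.003, -2.221]
ft_force: [-0.0, -0.5, -0.2]
width: 87.8
```

Request:
{"op": "apply_moves", "data": {
  "increments": [
    {"gripper":100,"delta_pos":[0,-2.7,-2.8],"dr":[0,0,0]},
    {"gripper":100,"delta_pos":[0,-2.7,-2.8],"dr":[0,0,0]},
    {"gripper":100,"delta_pos":[0,-2.7,-2.8],"dr":[0,0,0]},
    {"gripper":100,"delta_pos":[0,-2.7,-2.8],"dr":[0,0,0]},
    {"gripper":100,"delta_pos":[0,-2.7,-2.8],"dr":[0,0,0]}
  ]
}}

```text
t: 0.93
ee_pos: [350.7, -412.3, 230.6]
orientation: [2.219, 0.006, -2.219]
ft_force: [1.5, -0.7, -0.2]
width: 87.8
```

Request:
{"op": "apply_moves", "data": {
  "increments": [
    {"gripper":100,"delta_pos":[0,-2.7,-2.8],"dr":[0,0,0]},
    {"gripper":100,"delta_pos":[0,-2.7,-2.8],"dr":[0,0,0]},
    {"gripper":100,"delta_pos":[0,-2.7,-2.8],"dr":[0,0,0]},
    {"gripper":100,"delta_pos":[0,-2.7,-2.8],"dr":[0,0,0]},
    {"gripper":100,"delta_pos":[0,-2.7,-2.8],"dr":[0,0,0]}
  ]
}}

```text
t: 1.35
ee_pos: [490.4, -277.1, 230.6]
orientation: [2.219, 0.006, -2.219]
ft_force: [0.9, -1.0, 0.3]
width: 87.9
```

Request:
{"op": "apply_moves", "data": {
  "increments": [
    {"gripper":100,"delta_pos":[0,-2.7,-2.8],"dr":[0,0,0]},
    {"gripper":100,"delta_pos":[0,-2.7,-2.8],"dr":[0,0,0]},
    {"gripper":100,"delta_pos":[0,-2.7,-2.8],"dr":[0,0,0]},
    {"gripper":100,"delta_pos":[0,-2.7,-2.8],"dr":[0,0,0]},
    {"gripper":100,"delta_pos":[0,-2,-2.4],"dr":[0,0,0]}
  ]
}}

```text
t: 1.77
ee_pos: [626.4, -148.1, 230.4]
orientation: [2.218, 0.008, -2.219]
ft_force: [0.1, -0.5, 0.1]
width: 87.8
```

Request:
{"op": "apply_moves", "data": {
  "increments": [
    {"gripper":100,"delta_pos":[0,-1,-1.2],"dr":[0,0,0]},
    {"gripper":100,"delta_pos":[0,0,0],"dr":[0,0,0]},
    {"gripper":100,"delta_pos":[0,0,0],"dr":[0,0,0]},
    {"gripper":100,"delta_pos":[0,0,0],"dr":[0,0,0]},
    {"gripper":100,"delta_pos":[0,0,0],"dr":[0,0,0]}
  ]
}}

```text
t: 2.18
ee_pos: [636.1, -142.7, 230.6]
orientation: [2.22, 0.0, -2.222]
ft_force: [0.2, -1.3, -0.3]
width: 87.9
```

Run:
```python
from workcell import ctrl
import cv2,numpy as np
d=ctrl.get_image("scene"); c=d["img"][60:300,160:400,::-1]; cv2.imwrite("pics/s1.png",cv2.resize(c,None,fx=2.4,fy=2.4))
print(ctrl.get_obs()["ee_pos"],ctrl.get_obs()["qpos"])
```

```text
[ 636.23146445 -142.78427482  230.71564464] [-2.38945249e-01  4.62866895e-01  1.56586715e+00 -1.68252737e-04
  1.11338915e+00  1.33219612e+00]
```

View pics/s1.png

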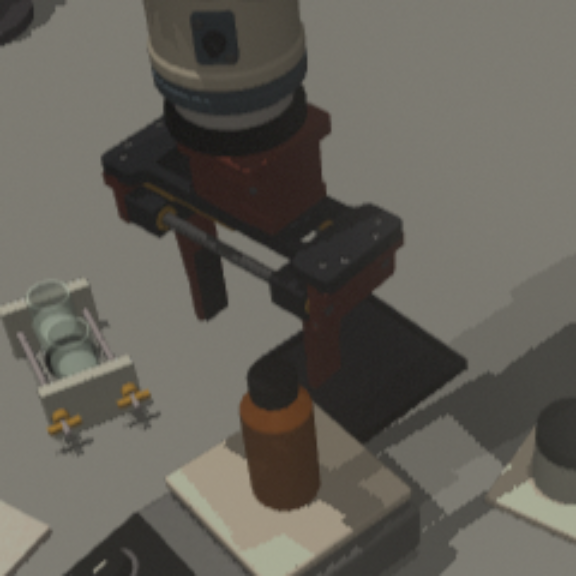

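The fingers straddle the bottle: the tips are at (207,318) and (325,380) and the cap is at (275,375). The bottle still stands upright.

Request:
{"op": "apply_moves", "data": {
  "increments": [
    {"gripper":100,"delta_pos":[1.5,-0.3,-0.2],"dr":[0,0,0]},
    {"gripper":100,"delta_pos":[2.2,0,0],"dr":[0,0,0]},
    {"gripper":100,"delta_pos":[2.5,0,0],"dr":[0,0,0]},
    {"gripper":100,"delta_pos":[2,0,0],"dr":[0,0,0]},
    {"gripper":100,"delta_pos":[1,0,0],"dr":[0,0,0]}
  ]
}}

```text
t: 2.65
ee_pos: [637.2, -139.4, 136.2]
orientation: [-2.217, -0.0, 2.225]
ft_force: [-0.0, 0.2, 0.8]
width: 87.8
```

Request:
{"op": "apply_moves", "data": {
  "increments": [
    {"gripper":100,"delta_pos":[0,0,0],"dr":[0,0,0]},
    {"gripper":30,"delta_pos":[0,0,0],"dr":[0,0,0]},
    {"gripper":30,"delta_pos":[0,0,0],"dr":[0,0,0]},
    {"gripper":30,"delta_pos":[0,0,0],"dr":[0,0,0]},
    {"gripper":30,"delta_pos":[0,0,0],"dr":[0,0,0]}
  ]
}}

```text
t: 3.07
ee_pos: [640.1, -138.9, 140.1]
orientation: [2.223, 0.0, -2.218]
ft_force: [-1.1, 0.5, -0.2]
width: 64.6
```

Request:
{"op": "apply_moves", "data": {
  "increments": [
    {"gripper":30,"delta_pos":[0,0,0],"dr":[0,0,0]},
    {"gripper":30,"delta_pos":[0,0,0],"dr":[0,0,0]},
    {"gripper":30,"delta_pos":[0,0,0],"dr":[0,0,0]},
    {"gripper":30,"delta_pos":[0,0,0],"dr":[0,0,0]},
    {"gripper":30,"delta_pos":[0,0,0],"dr":[0,0,0]}
  ]
}}

```text
t: 3.48
ee_pos: [639.6, -138.7, 139.2]
orientation: [2.222, 0.001, -2.22]
ft_force: [-1.4, -0.3, 4.5]
width: 49.7
```

Request:
{"op": "apply_moves", "data": {
  "increments": [
    {"gripper":30,"delta_pos":[-0.5,0,0],"dr":[0,0,0]},
    {"gripper":30,"delta_pos":[-1,0,0],"dr":[0,0,0]},
    {"gripper":30,"delta_pos":[-1,0,0],"dr":[0,0,0]},
    {"gripper":30,"delta_pos":[-0.5,0,0],"dr":[0,0,0]},
    {"gripper":30,"delta_pos":[0,0.5,1],"dr":[0,0,0]}
  ]
}}

```text
t: 3.9
ee_pos: [631.6, -143.5, 170.9]
orientation: [2.225, 0.001, -2.215]
ft_force: [0.4, -0.9, -0.9]
width: 49.2
```

Request:
{"op": "apply_moves", "data": {
  "increments": [
    {"gripper":30,"delta_pos":[0,1,2],"dr":[0,0,0]},
    {"gripper":30,"delta_pos":[0,1.4,3],"dr":[0,0,0]},
    {"gripper":30,"delta_pos":[0,1.4,3],"dr":[0,0,0]},
    {"gripper":30,"delta_pos":[0,1.4,3],"dr":[0,0,0]},
    {"gripper":30,"delta_pos":[0,1.4,3],"dr":[0,0,0]}
  ]
}}

```text
t: 4.32
ee_pos: [487.0, -210.1, 168.6]
orientation: [2.22, 0.001, -2.221]
ft_force: [-0.0, -0.4, -1.3]
width: 49.4
```

Request:
{"op": "apply_moves", "data": {
  "increments": [
    {"gripper":30,"delta_pos":[0.5,1,2],"dr":[0,0,0]},
    {"gripper":30,"delta_pos":[1.5,0.6,1.3],"dr":[0,0,0]},
    {"gripper":30,"delta_pos":[2.5,0,0],"dr":[0,0,0]},
    {"gripper":30,"delta_pos":[1.5,0,0],"dr":[0,0,0]},
    {"gripper":30,"delta_pos":[0.5,0,0],"dr":[0,0,0]}
  ]
}}

```text
t: 4.73
ee_pos: [454.0, -225.4, 101.9]
orientation: [-2.217, -0.002, 2.224]
ft_force: [-0.2, 0.8, -1.9]
width: 49.5
```

Request:
{"op": "apply_moves", "data": {
  "increments": [
    {"gripper":30,"delta_pos":[0,0,0],"dr":[0,0,0]},
    {"gripper":30,"delta_pos":[0,0,0],"dr":[0,0,0]},
    {"gripper":30,"delta_pos":[0,0,0],"dr":[0,0,0]},
    {"gripper":30,"delta_pos":[0,0,0],"dr":[0,0,0]},
    {"gripper":30,"delta_pos":[0,0,0],"dr":[0,0,0]}
  ]
}}

```text
t: 5.15
ee_pos: [457.0, -226.0, 104.5]
orientation: [2.222, 0.0, -2.219]
ft_force: [0.1, 0.6, -1.5]
width: 49.3
```

Request:
{"op": "apply_moves", "data": {
  "increments": [
    {"gripper":30,"delta_pos":[0.8,0,0],"dr":[0,0,0]},
    {"gripper":30,"delta_pos":[1.3,0,0],"dr":[0,0,0]},
    {"gripper":30,"delta_pos":[1.0,0,0],"dr":[0,0,0]},
    {"gripper":30,"delta_pos":[0.5,0,0],"dr":[0,0,0]},
    {"gripper":30,"delta_pos":[0.2,0,0],"dr":[0,0,0]}
  ]
}}

```text
t: 5.57
ee_pos: [455.8, -225.4, 64.5]
orientation: [-2.219, -0.002, 2.223]
ft_force: [-0.1, 0.7, -1.1]
width: 49.2
```

Request:
{"op": "apply_moves", "data": {
  "increments": [
    {"gripper":30,"delta_pos":[0,0,0],"dr":[0,0,0]},
    {"gripper":30,"delta_pos":[0,0,0],"dr":[0,0,0]},
    {"gripper":30,"delta_pos":[0,0,0],"dr":[0,0,0]},
    {"gripper":30,"delta_pos":[0,0,0],"dr":[0,0,0]},
    {"gripper":30,"delta_pos":[0.1,0,0],"dr":[0,0,0]}
  ]
}}

```text
t: 5.98
ee_pos: [456.8, -226.0, 65.2]
orientation: [2.222, 0.0, -2.22]
ft_force: [0.1, -0.0, -2.7]
width: 49.3
```

Request:
{"op": "apply_moves", "data": {
  "increments": [
    {"gripper":30,"delta_pos":[0.05,0,0],"dr":[0,0,0]},
    {"gripper":30,"delta_pos":[0,0,0],"dr":[0,0,0]},
    {"gripper":30,"delta_pos":[0.05,0,0],"dr":[0,0,0]},
    {"gripper":30,"delta_pos":[0,0,0],"dr":[0,0,0]},
    {"gripper":30,"delta_pos":[0,0,0],"dr":[0,0,0]}
  ]
}}

```text
t: 6.4
ee_pos: [456.4, -225.8, 63.7]
orientation: [2.221, 0.001, -2.221]
ft_force: [1.2, 0.8, -2.0]
width: 49.6
```

Request:
{"op": "apply_moves", "data": {
  "increments": [
    {"gripper":30,"delta_pos":[0.1,0,0],"dr":[0,0,0]},
    {"gripper":30,"delta_pos":[0.05,0,0],"dr":[0,0,0]},
    {"gripper":30,"delta_pos":[0.05,0,0],"dr":[0,0,0]},
    {"gripper":30,"delta_pos":[0,0,0],"dr":[0,0,0]},
    {"gripper":30,"delta_pos":[0,0,0],"dr":[0,0,0]}
  ]
}}

```text
t: 6.82
ee_pos: [456.3, -225.8, 61.6]
orientation: [2.221, 0.001, -2.221]
ft_force: [0.9, -0.1, -0.8]
width: 49.4
```

Request:
{"op": "apply_moves", "data": {
  "increments": [
    {"gripper":30,"delta_pos":[0.05,0,0],"dr":[0,0,0]},
    {"gripper":30,"delta_pos":[0.05,0,0],"dr":[0,0,0]},
    {"gripper":30,"delta_pos":[0,0,0],"dr":[0,0,0]},
    {"gripper":30,"delta_pos":[0,0,0],"dr":[0,0,0]},
    {"gripper":30,"delta_pos":[0,0,0],"dr":[0,0,0]}
  ]
}}

```text
t: 7.23
ee_pos: [456.5, -225.9, 61.2]
orientation: [2.221, 0.001, -2.221]
ft_force: [-1.6, 0.4, 4.8]
width: 49.2
```

Request:
{"op": "apply_moves", "data": {
  "increments": [
    {"gripper":100,"delta_pos":[0,0,0],"dr":[0,0,0]},
    {"gripper":100,"delta_pos":[0,0,0],"dr":[0,0,0]},
    {"gripper":100,"delta_pos":[0,0,0],"dr":[0,0,0]},
    {"gripper":100,"delta_pos":[0,0,0],"dr":[0,0,0]},
    {"gripper":100,"delta_pos":[0,0,0],"dr":[0,0,0]}
  ]
}}

```text
t: 7.65
ee_pos: [456.4, -225.8, 60.6]
orientation: [2.221, 0.001, -2.221]
ft_force: [-0.4, -1.0, 0.1]
width: 79.5
```

Request:
{"op": "apply_moves", "data": {
  "increments": [
    {"gripper":100,"delta_pos":[-1,0,0],"dr":[0,0,0]},
    {"gripper":100,"delta_pos":[-2.5,0,0],"dr":[0,0,0]},
    {"gripper":100,"delta_pos":[-3,0,0],"dr":[0,0,0]},
    {"gripper":100,"delta_pos":[-2.5,0,0],"dr":[0,0,0]},
    {"gripper":100,"delta_pos":[-1,0,0],"dr":[0,0,0]}
  ]
}}

```text
t: 8.07
ee_pos: [457.9, -226.6, 164.4]
orientation: [2.225, -0.002, -2.215]
ft_force: [-0.1, -1.0, 0.2]
width: 88.0
```

Run:
```python
from h import *
from workcell import ctrl
for n in("scene","top"):
    d=ctrl.get_image(n);W=cloud(d); print(n,"botcap",desc(band(W,(455,-225),40,100,128)))
print(ctrl.get_obs()["ee_pos"],ctrl.get_obs()["width"])
```

```text
scene botcap n299 z121.2 circ(456.9,-225.6)r18.4 rect(456.8,-226.2) 33x34 a76.4
top botcap few 0
[ 457.61842037 -226.43569902  162.76973425] 87.57794694673183
```

Request:
{"op": "apply_moves", "data": {
  "increments": [
    {"gripper":100,"delta_pos":[0,-1.5,0],"dr":[0,0,0]},
    {"gripper":100,"delta_pos":[0,-2.7,0],"dr":[0,0,0]},
    {"gripper":100,"delta_pos":[0,-3.6,0],"dr":[0,0,0]},
    {"gripper":100,"delta_pos":[0,-3.6,0],"dr":[0,0,0]},
    {"gripper":100,"delta_pos":[0,-3.6,0],"dr":[0,0,0]}
  ]
}}

```text
t: 8.58
ee_pos: [454.9, -74.4, 159.1]
orientation: [-2.218, -0.0, 2.224]
ft_force: [0.6, 0.7, -0.1]
width: 87.8
```

Request:
{"op": "apply_moves", "data": {
  "increments": [
    {"gripper":100,"delta_pos":[0,-3.6,0],"dr":[0,0,0]},
    {"gripper":100,"delta_pos":[0,-3.6,0],"dr":[0,0,0]},
    {"gripper":100,"delta_pos":[0,-3.6,0],"dr":[0,0,0]},
    {"gripper":100,"delta_pos":[0,-3.6,0],"dr":[0,0,0]},
    {"gripper":100,"delta_pos":[0,-3.6,0],"dr":[0,0,0]}
  ]
}}

```text
t: 9.0
ee_pos: [454.8, 105.7, 159.2]
orientation: [2.218, 0.0, -2.224]
ft_force: [-0.1, -0.6, -0.6]
width: 87.8
```

Request:
{"op": "apply_moves", "data": {
  "increments": [
    {"gripper":100,"delta_pos":[0,-3.6,0],"dr":[0,0,0]},
    {"gripper":100,"delta_pos":[0,-3.6,0],"dr":[0,0,0]},
    {"gripper":100,"delta_pos":[0,-2.7,0],"dr":[0,0,0]},
    {"gripper":100,"delta_pos":[0,-1.5,0],"dr":[0,0,0]},
    {"gripper":100,"delta_pos":[0,0,0],"dr":[0,0,0]}
  ]
}}

```text
t: 9.42
ee_pos: [455.3, 220.6, 159.1]
orientation: [2.218, 0.004, -2.221]
ft_force: [0.2, 0.2, 0.2]
width: 87.7
```

Request:
{"op": "apply_moves", "data": {
  "increments": [
    {"gripper":100,"delta_pos":[0,0,0],"dr":[0,0,0]},
    {"gripper":100,"delta_pos":[0,0,0],"dr":[0,0,0]},
    {"gripper":100,"delta_pos":[0,0,0],"dr":[0,0,0]},
    {"gripper":100,"delta_pos":[0,0,0],"dr":[0,0,0]},
    {"gripper":100,"delta_pos":[0,0,0],"dr":[0,0,0]}
  ]
}}

```text
t: 9.83
ee_pos: [456.1, 217.3, 160.6]
orientation: [-2.221, 0.001, 2.221]
ft_force: [0.7, -0.9, -0.1]
width: 87.8
```

Request:
{"op": "apply_moves", "data": {
  "increments": [
    {"gripper":100,"delta_pos":[1,-0.35,0.1],"dr":[0,0,0]},
    {"gripper":100,"delta_pos":[2,0,0],"dr":[0,0,0]},
    {"gripper":100,"delta_pos":[2,0,0],"dr":[0,0,0]},
    {"gripper":100,"delta_pos":[1,0,0],"dr":[0,0,0]},
    {"gripper":100,"delta_pos":[0.45,0,0],"dr":[0,0,0]}
  ]
}}

```text
t: 10.25
ee_pos: [453.9, 221.1, 94.3]
orientation: [2.217, -0.001, -2.224]
ft_force: [1.3, -0.9, -0.2]
width: 87.7
```

Request:
{"op": "apply_moves", "data": {
  "increments": [
    {"gripper":60,"delta_pos":[0,0,0],"dr":[0,0,0]},
    {"gripper":20,"delta_pos":[0,0,0],"dr":[0,0,0]},
    {"gripper":20,"delta_pos":[0,0,0],"dr":[0,0,0]},
    {"gripper":20,"delta_pos":[0,0,0],"dr":[0,0,0]},
    {"gripper":20,"delta_pos":[0,0,0],"dr":[0,0,0]}
  ]
}}

```text
t: 10.67
ee_pos: [455.5, 221.9, 96.9]
orientation: [2.223, 0.002, -2.22]
ft_force: [-0.3, -0.6, -1.6]
width: 58.2
```

Request:
{"op": "apply_moves", "data": {
  "increments": [
    {"gripper":20,"delta_pos":[0,0,0],"dr":[0,0,0]},
    {"gripper":20,"delta_pos":[0,0,0],"dr":[0,0,0]},
    {"gripper":20,"delta_pos":[0,0,0],"dr":[0,0,0]},
    {"gripper":20,"delta_pos":[0,0,0],"dr":[0,0,0]},
    {"gripper":20,"delta_pos":[0,0,0],"dr":[0,0,0]}
  ]
}}

```text
t: 11.08
ee_pos: [455.2, 221.8, 96.3]
orientation: [2.221, 0.001, -2.221]
ft_force: [0.4, 0.5, 1.5]
width: 37.6
```

Request:
{"op": "apply_moves", "data": {
  "increments": [
    {"gripper":20,"delta_pos":[0,0,0],"dr":[0,0,0]},
    {"gripper":20,"delta_pos":[0,0,0],"dr":[0,0,0]},
    {"gripper":20,"delta_pos":[0,0,0],"dr":[0,0,0]},
    {"gripper":20,"delta_pos":[0,0,0],"dr":[0,0,0]},
    {"gripper":20,"delta_pos":[0,0,0],"dr":[0,0,0]}
  ]
}}

```text
t: 11.5
ee_pos: [455.2, 221.8, 96.3]
orientation: [2.222, 0.001, -2.221]
ft_force: [0.2, 0.6, 4.2]
width: 37.3
```

Request:
{"op": "apply_moves", "data": {
  "increments": [
    {"gripper":20,"delta_pos":[-1,0,0],"dr":[0,0,0]},
    {"gripper":20,"delta_pos":[-2.5,0,0],"dr":[0,0,0]},
    {"gripper":20,"delta_pos":[-3.5,0,0],"dr":[0,0,0]},
    {"gripper":20,"delta_pos":[-3,0,0],"dr":[0,0,0]},
    {"gripper":20,"delta_pos":[-1,0,0],"dr":[0,0,0]}
  ]
}}

```text
t: 11.92
ee_pos: [456.6, 222.3, 210.2]
orientation: [-2.226, -0.003, 2.215]
ft_force: [1.6, 0.1, -1.5]
width: 37.8
```

Request:
{"op": "apply_moves", "data": {
  "increments": [
    {"gripper":20,"delta_pos":[0,0.7,-0.35],"dr":[0,0,0]},
    {"gripper":20,"delta_pos":[0,1.4,-0.7],"dr":[0,0,0]},
    {"gripper":20,"delta_pos":[0,2.1,-1.05],"dr":[0,0,0]},
    {"gripper":20,"delta_pos":[0,2.8,-1.4],"dr":[0,0,0]},
    {"gripper":20,"delta_pos":[0,2.8,-1.4],"dr":[0,0,0]}
  ]
}}

```text
t: 12.33
ee_pos: [503.1, 122.2, 204.1]
orientation: [2.216, 0.002, -2.224]
ft_force: [-0.8, 0.1, -2.9]
width: 37.3
```

Request:
{"op": "apply_moves", "data": {
  "increments": [
    {"gripper":20,"delta_pos":[0,2.8,-1.4],"dr":[0,0,0]},
    {"gripper":20,"delta_pos":[0,2.8,-1.4],"dr":[0,0,0]},
    {"gripper":20,"delta_pos":[0,2.8,-1.4],"dr":[0,0,0]},
    {"gripper":20,"delta_pos":[0,2.8,-1.4],"dr":[0,0,0]},
    {"gripper":20,"delta_pos":[0,2.8,-1.4],"dr":[0,0,0]}
  ]
}}

```text
t: 12.75
ee_pos: [573.2, -18.3, 203.6]
orientation: [2.217, 0.001, -2.226]
ft_force: [0.6, -0.1, -1.7]
width: 37.5
```

Request:
{"op": "apply_moves", "data": {
  "increments": [
    {"gripper":20,"delta_pos":[0,2.8,-1.4],"dr":[0,0,0]},
    {"gripper":20,"delta_pos":[0,2.8,-1.4],"dr":[0,0,0]},
    {"gripper":20,"delta_pos":[0,2.8,-1.4],"dr":[0,0,0]},
    {"gripper":20,"delta_pos":[0,2.1,-1.05],"dr":[0,0,0]},
    {"gripper":20,"delta_pos":[0,1.4,-0.7],"dr":[0,0,0]}
  ]
}}

```text
t: 13.17
ee_pos: [633.2, -137.9, 203.4]
orientation: [-2.217, 0.001, 2.225]
ft_force: [0.8, 0.5, -2.6]
width: 37.7
```

Request:
{"op": "apply_moves", "data": {
  "increments": [
    {"gripper":20,"delta_pos":[0,0.7,-0.35],"dr":[0,0,0]},
    {"gripper":20,"delta_pos":[0,0,0],"dr":[0,0,0]},
    {"gripper":20,"delta_pos":[0,0,0],"dr":[0,0,0]},
    {"gripper":20,"delta_pos":[0,0,0],"dr":[0,0,0]},
    {"gripper":20,"delta_pos":[0,0,0],"dr":[0,0,0]}
  ]
}}

```text
t: 13.58
ee_pos: [636.8, -140.9, 206.1]
orientation: [2.22, 0.003, -2.221]
ft_force: [0.9, -0.2, -1.7]
width: 37.8
```

Request:
{"op": "apply_moves", "data": {
  "increments": [
    {"gripper":20,"delta_pos":[0.8,0,0.1],"dr":[0,0,0]},
    {"gripper":20,"delta_pos":[1.2,0,0],"dr":[0,0,0]},
    {"gripper":20,"delta_pos":[0.8,0,0],"dr":[0,0,0]},
    {"gripper":20,"delta_pos":[0.4,0,0],"dr":[0,0,0]},
    {"gripper":20,"delta_pos":[0.1,0,0],"dr":[0,0,0]}
  ]
}}

```text
t: 14.0
ee_pos: [635.4, -141.8, 171.3]
orientation: [2.218, 0.002, -2.224]
ft_force: [0.3, -0.4, -1.5]
width: 37.3
```

Request:
{"op": "apply_moves", "data": {
  "increments": [
    {"gripper":20,"delta_pos":[0,0,0],"dr":[0,0,0]},
    {"gripper":20,"delta_pos":[0,0,0],"dr":[0,0,0]},
    {"gripper":20,"delta_pos":[0.1,0,0],"dr":[0,0,0]},
    {"gripper":20,"delta_pos":[0.05,0,0],"dr":[0,0,0]},
    {"gripper":20,"delta_pos":[0.05,0,0],"dr":[0,0,0]}
  ]
}}

```text
t: 14.42
ee_pos: [636.5, -142.2, 171.5]
orientation: [2.222, 0.001, -2.22]
ft_force: [-0.0, -0.2, -1.9]
width: 37.5
```

Request:
{"op": "apply_moves", "data": {
  "increments": [
    {"gripper":20,"delta_pos":[0.05,0,0],"dr":[0,0,0]},
    {"gripper":20,"delta_pos":[0.05,0,0],"dr":[0,0,0]},
    {"gripper":20,"delta_pos":[0,0,0],"dr":[0,0,0]},
    {"gripper":20,"delta_pos":[0,0,0],"dr":[0,0,0]},
    {"gripper":20,"delta_pos":[0,0,0],"dr":[0,0,0]}
  ]
}}

```text
t: 14.83
ee_pos: [636.4, -142.2, 170.2]
orientation: [2.221, 0.001, -2.221]
ft_force: [-0.6, -0.2, -2.1]
width: 37.6
```

Request:
{"op": "apply_moves", "data": {
  "increments": [
    {"gripper":20,"delta_pos":[0.1,0,0],"dr":[0,0,0]},
    {"gripper":20,"delta_pos":[0.05,-0.1,0],"dr":[0,0,0]},
    {"gripper":20,"delta_pos":[0,0,0],"dr":[0,0,0]},
    {"gripper":20,"delta_pos":[0,0,0],"dr":[0,0,0]},
    {"gripper":20,"delta_pos":[0,0,0],"dr":[0,0,0]}
  ]
}}

```text
t: 15.25
ee_pos: [636.3, -141.1, 168.7]
orientation: [2.221, 0.001, -2.221]
ft_force: [-0.1, 0.5, -2.2]
width: 37.0
```

Request:
{"op": "apply_moves", "data": {
  "increments": [
    {"gripper":20,"delta_pos":[0.05,0,0],"dr":[0,0,0]},
    {"gripper":20,"delta_pos":[0.05,0,0],"dr":[0,0,0]},
    {"gripper":20,"delta_pos":[0,0,0],"dr":[0,0,0]},
    {"gripper":20,"delta_pos":[0,0,0],"dr":[0,0,0]},
    {"gripper":20,"delta_pos":[0,0,0],"dr":[0,0,0]}
  ]
}}

```text
t: 15.67
ee_pos: [636.7, -141.1, 168.4]
orientation: [2.222, 0.001, -2.22]
ft_force: [-1.2, 0.6, 5.4]
width: 37.3
```

Request:
{"op": "apply_moves", "data": {
  "increments": [
    {"gripper":100,"delta_pos":[0,0,0],"dr":[0,0,0]},
    {"gripper":100,"delta_pos":[0,0,0],"dr":[0,0,0]},
    {"gripper":100,"delta_pos":[0,0,0],"dr":[0,0,0]},
    {"gripper":100,"delta_pos":[0,0,0],"dr":[0,0,0]},
    {"gripper":100,"delta_pos":[0,0,0],"dr":[0,0,0]}
  ]
}}

```text
t: 16.08
ee_pos: [636.3, -141.2, 167.5]
orientation: [2.221, 0.001, -2.221]
ft_force: [-0.2, -0.8, 0.2]
width: 67.2
```

Request:
{"op": "apply_moves", "data": {
  "increments": [
    {"gripper":100,"delta_pos":[0,0,0],"dr":[0,0,0]},
    {"gripper":100,"delta_pos":[-1,0,0],"dr":[0,0,0]},
    {"gripper":100,"delta_pos":[-2,0,0],"dr":[0,0,0]},
    {"gripper":100,"delta_pos":[-2,0,0],"dr":[0,0,0]},
    {"gripper":100,"delta_pos":[-1,0,0],"dr":[0,0,0]}
  ]
}}

```text
t: 16.5
ee_pos: [637.5, -141.5, 230.8]
orientation: [2.224, -0.0, -2.217]
ft_force: [0.7, -0.7, -0.6]
width: 87.7
```

Request:
{"op": "apply_moves", "data": {
  "increments": [
    {"gripper":100,"delta_pos":[0,0.7,1.5],"dr":[0,0,0]},
    {"gripper":100,"delta_pos":[0,1.4,3],"dr":[0,0,0]},
    {"gripper":100,"delta_pos":[0,1.6,3.4],"dr":[0,0,0]},
    {"gripper":100,"delta_pos":[0,1.6,3.4],"dr":[0,0,0]},
    {"gripper":100,"delta_pos":[0,1.6,3.4],"dr":[0,0,0]}
  ]
}}

```text
t: 16.92
ee_pos: [488.0, -210.6, 227.9]
orientation: [2.221, 0.001, -2.22]
ft_force: [-0.0, -0.1, -0.4]
width: 87.9
```

Request:
{"op": "apply_moves", "data": {
  "increments": [
    {"gripper":100,"delta_pos":[0,1.1,2.2],"dr":[0,0,0]},
    {"gripper":100,"delta_pos":[0,0.5,1],"dr":[0,0,0]},
    {"gripper":100,"delta_pos":[0,0,0],"dr":[0,0,0]},
    {"gripper":100,"delta_pos":[0,0,0],"dr":[0,0,0]},
    {"gripper":100,"delta_pos":[0,0,0],"dr":[0,0,0]}
  ]
}}

```text
t: 17.33
ee_pos: [458.9, -226.2, 228.0]
orientation: [2.222, 0.001, -2.219]
ft_force: [0.7, 0.4, 0.3]
width: 87.8
```

Run:
```python
from h import *
from workcell import ctrl
for n in("scene","top"):
    d=ctrl.get_image(n);W=cloud(d); print(n,"flaskcap",desc(band(W,(636,-141),40,172,203)),"matclear",desc(band(W,(456,219.5),65,7,14)))
    cv2.imwrite(f"pics/{n}2.png",d["img"][:,:,::-1])
print(ctrl.get_obs()["ee_pos"],ctrl.get_obs()["width"])
```

```text
scene flaskcap n524 z192.7 circ(635.9,-140.9)r19.9 rect(637.0,-140.9) 37x38 a75.1 matclear n2428 z11.7 circ(456.3,219.3)r53.7 rect(456.4,218.7) 103x104 a81.7
top flaskcap n327 z190.4 circ(634.9,-141.1)r19.0 rect(634.4,-140.9) 37x36 a56.9 matclear n1302 z9.0 circ(455.0,219.4)r52.3 rect(456.0,219.5) 102x102 a31.4
[ 458.73507913 -225.89464214  227.70584199] 87.78686941417207
```

View pics/scene2.png

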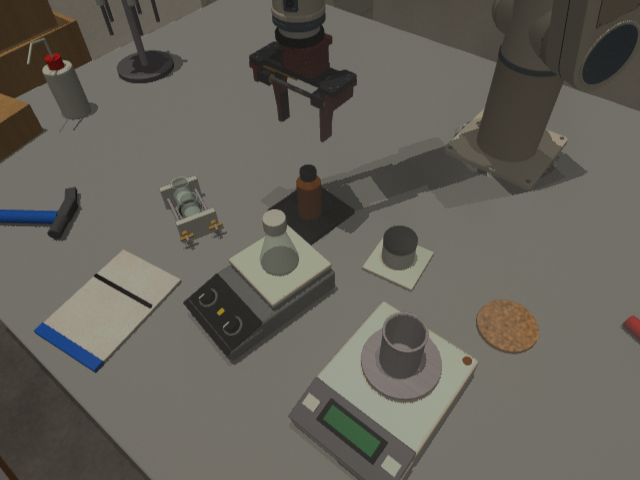

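The flask stands on the middle of the plate (cap at 275,225), the bottle is upright in the tray (309,195) and the mat is clear (508,325). Next I fetch the bottle.

Request:
{"op": "apply_moves", "data": {
  "increments": [
    {"gripper":100,"delta_pos":[2,0,0.15],"dr":[0,0,0]},
    {"gripper":100,"delta_pos":[3.5,0,0],"dr":[0,0,0]},
    {"gripper":100,"delta_pos":[4,0,0],"dr":[0,0,0]},
    {"gripper":100,"delta_pos":[4,0,0],"dr":[0,0,0]},
    {"gripper":100,"delta_pos":[2.2,0,0],"dr":[0,0,0]}
  ]
}}

```text
t: 17.85
ee_pos: [455.1, -224.9, 67.0]
orientation: [2.218, 0.004, -2.225]
ft_force: [0.2, 0.1, 0.6]
width: 88.0
```

Request:
{"op": "apply_moves", "data": {
  "increments": [
    {"gripper":100,"delta_pos":[0.8,0,0],"dr":[0,0,0]},
    {"gripper":100,"delta_pos":[0,0,0],"dr":[0,0,0]},
    {"gripper":30,"delta_pos":[0,0,0],"dr":[0,0,0]},
    {"gripper":30,"delta_pos":[0,0,0],"dr":[0,0,0]},
    {"gripper":30,"delta_pos":[0,0,0],"dr":[0,0,0]}
  ]
}}

```text
t: 18.27
ee_pos: [457.3, -226.9, 64.4]
orientation: [2.223, -0.001, -2.217]
ft_force: [0.3, -0.5, 0.5]
width: 71.3
```

Request:
{"op": "apply_moves", "data": {
  "increments": [
    {"gripper":30,"delta_pos":[0,0,0],"dr":[0,0,0]},
    {"gripper":30,"delta_pos":[0,0,0],"dr":[0,0,0]},
    {"gripper":30,"delta_pos":[0,0,0],"dr":[0,0,0]},
    {"gripper":30,"delta_pos":[0,0,0],"dr":[0,0,0]},
    {"gripper":30,"delta_pos":[0,0,0],"dr":[0,0,0]}
  ]
}}

```text
t: 18.68
ee_pos: [456.3, -226.5, 63.3]
orientation: [2.222, 0.0, -2.22]
ft_force: [-0.6, 1.8, 6.8]
width: 49.3
```

Request:
{"op": "apply_moves", "data": {
  "increments": [
    {"gripper":30,"delta_pos":[0,0,0],"dr":[0,0,0]},
    {"gripper":30,"delta_pos":[0,0,0],"dr":[0,0,0]},
    {"gripper":30,"delta_pos":[0,0,0],"dr":[0,0,0]},
    {"gripper":30,"delta_pos":[0,0,0],"dr":[0,0,0]},
    {"gripper":30,"delta_pos":[0,0,0],"dr":[0,0,0]}
  ]
}}

```text
t: 19.1
ee_pos: [456.3, -226.5, 63.3]
orientation: [2.222, 0.0, -2.22]
ft_force: [-1.2, 0.8, 6.0]
width: 49.4
```

Request:
{"op": "apply_moves", "data": {
  "increments": [
    {"gripper":30,"delta_pos":[-1,0,0],"dr":[0,0,0]},
    {"gripper":30,"delta_pos":[-2.5,0,0],"dr":[0,0,0]},
    {"gripper":30,"delta_pos":[-3,0,0],"dr":[0,0,0]},
    {"gripper":30,"delta_pos":[-2.5,0,0],"dr":[0,0,0]},
    {"gripper":30,"delta_pos":[-1,0,0],"dr":[0,0,0]}
  ]
}}

```text
t: 19.52
ee_pos: [457.2, -227.0, 166.1]
orientation: [2.224, -0.001, -2.216]
ft_force: [1.0, -0.2, -0.6]
width: 49.5
```

Request:
{"op": "apply_moves", "data": {
  "increments": [
    {"gripper":30,"delta_pos":[0,-0.8,0],"dr":[0,0,0]},
    {"gripper":30,"delta_pos":[0,-1.8,0],"dr":[0,0,0]},
    {"gripper":30,"delta_pos":[0,-2.7,0],"dr":[0,0,0]},
    {"gripper":30,"delta_pos":[0,-3.4,0],"dr":[0,0,0]},
    {"gripper":30,"delta_pos":[0,-3.4,0],"dr":[0,0,0]}
  ]
}}

```text
t: 19.93
ee_pos: [454.3, -103.7, 161.1]
orientation: [-2.218, 0.0, 2.223]
ft_force: [-0.4, -0.4, -1.8]
width: 49.0
```

Request:
{"op": "apply_moves", "data": {
  "increments": [
    {"gripper":30,"delta_pos":[0,-3.4,0],"dr":[0,0,0]},
    {"gripper":30,"delta_pos":[0,-3.4,0],"dr":[0,0,0]},
    {"gripper":30,"delta_pos":[0,-3.4,0],"dr":[0,0,0]},
    {"gripper":30,"delta_pos":[0,-3.4,0],"dr":[0,0,0]},
    {"gripper":30,"delta_pos":[0,-3.4,0],"dr":[0,0,0]}
  ]
}}

```text
t: 20.35
ee_pos: [453.9, 66.6, 161.1]
orientation: [2.218, 0.001, -2.224]
ft_force: [0.3, 0.0, -0.7]
width: 49.2
```

Request:
{"op": "apply_moves", "data": {
  "increments": [
    {"gripper":30,"delta_pos":[0,-3.4,0],"dr":[0,0,0]},
    {"gripper":30,"delta_pos":[0,-3.4,0],"dr":[0,0,0]},
    {"gripper":30,"delta_pos":[0,-3.4,0],"dr":[0,0,0]},
    {"gripper":30,"delta_pos":[0,-2.7,0],"dr":[0,0,0]},
    {"gripper":30,"delta_pos":[0,-1.8,0],"dr":[0,0,0]}
  ]
}}

```text
t: 20.77
ee_pos: [453.9, 214.1, 161.0]
orientation: [2.217, 0.002, -2.222]
ft_force: [-0.3, 0.4, -1.4]
width: 49.3
```

Request:
{"op": "apply_moves", "data": {
  "increments": [
    {"gripper":30,"delta_pos":[0,-0.8,0],"dr":[0,0,0]},
    {"gripper":30,"delta_pos":[0,0,0],"dr":[0,0,0]},
    {"gripper":30,"delta_pos":[0,0,0],"dr":[0,0,0]},
    {"gripper":30,"delta_pos":[0,0,0],"dr":[0,0,0]},
    {"gripper":30,"delta_pos":[0,0,0],"dr":[0,0,0]}
  ]
}}

```text
t: 21.18
ee_pos: [455.3, 218.5, 162.4]
orientation: [-2.22, 0.001, 2.222]
ft_force: [0.1, 0.2, -1.4]
width: 49.3
```

Request:
{"op": "apply_moves", "data": {
  "increments": [
    {"gripper":30,"delta_pos":[1.5,-0.1,0],"dr":[0,0,0]},
    {"gripper":30,"delta_pos":[2.5,0,0],"dr":[0,0,0]},
    {"gripper":30,"delta_pos":[2.5,0,0],"dr":[0,0,0]},
    {"gripper":30,"delta_pos":[1.5,0,0],"dr":[0,0,0]},
    {"gripper":30,"delta_pos":[0.7,0,0],"dr":[0,0,0]}
  ]
}}

```text
t: 21.6
ee_pos: [454.5, 219.1, 73.8]
orientation: [2.218, -0.002, -2.224]
ft_force: [0.1, 0.1, -1.8]
width: 49.4
```

Request:
{"op": "apply_moves", "data": {
  "increments": [
    {"gripper":30,"delta_pos":[0.2,0,0],"dr":[0,0,0]},
    {"gripper":30,"delta_pos":[0,0,0],"dr":[0,0,0]},
    {"gripper":30,"delta_pos":[0,0,0],"dr":[0,0,0]},
    {"gripper":30,"delta_pos":[0.1,0,0],"dr":[0,0,0]},
    {"gripper":30,"delta_pos":[0.05,0,0],"dr":[0,0,0]}
  ]
}}

```text
t: 22.02
ee_pos: [456.2, 220.9, 73.1]
orientation: [-2.223, -0.002, 2.219]
ft_force: [-0.3, -0.3, -2.1]
width: 49.5
```

Request:
{"op": "apply_moves", "data": {
  "increments": [
    {"gripper":30,"delta_pos":[0.05,0,0],"dr":[0,0,0]},
    {"gripper":30,"delta_pos":[0.05,0,0],"dr":[0,0,0]},
    {"gripper":30,"delta_pos":[0,0,0],"dr":[0,0,0]},
    {"gripper":30,"delta_pos":[0,0,0],"dr":[0,0,0]},
    {"gripper":30,"delta_pos":[0,0,0],"dr":[0,0,0]}
  ]
}}

```text
t: 22.43
ee_pos: [455.5, 220.7, 71.2]
orientation: [2.221, 0.001, -2.221]
ft_force: [-0.6, 0.4, -1.5]
width: 49.2
```

Request:
{"op": "apply_moves", "data": {
  "increments": [
    {"gripper":30,"delta_pos":[0.1,0.1,0],"dr":[0,0,0]},
    {"gripper":30,"delta_pos":[0.05,0,0],"dr":[0,0,0]},
    {"gripper":30,"delta_pos":[0,0,0],"dr":[0,0,0]},
    {"gripper":30,"delta_pos":[0,0,0],"dr":[0,0,0]},
    {"gripper":30,"delta_pos":[0,0,0],"dr":[0,0,0]}
  ]
}}

```text
t: 22.85
ee_pos: [455.5, 219.7, 69.6]
orientation: [2.221, 0.001, -2.221]
ft_force: [-0.6, 1.0, -1.5]
width: 49.6
```

Request:
{"op": "apply_moves", "data": {
  "increments": [
    {"gripper":30,"delta_pos":[0.05,0,0],"dr":[0,0,0]},
    {"gripper":30,"delta_pos":[0.05,0,0],"dr":[0,0,0]},
    {"gripper":30,"delta_pos":[0,0,0],"dr":[0,0,0]},
    {"gripper":30,"delta_pos":[0,0,0],"dr":[0,0,0]},
    {"gripper":30,"delta_pos":[0,0,0],"dr":[0,0,0]}
  ]
}}

```text
t: 23.27
ee_pos: [455.7, 219.8, 69.3]
orientation: [2.221, 0.001, -2.221]
ft_force: [-1.8, -0.5, 7.1]
width: 49.1
```

Request:
{"op": "apply_moves", "data": {
  "increments": [
    {"gripper":100,"delta_pos":[0,0,0],"dr":[0,0,0]},
    {"gripper":100,"delta_pos":[0,0,0],"dr":[0,0,0]},
    {"gripper":100,"delta_pos":[0,0,0],"dr":[0,0,0]},
    {"gripper":100,"delta_pos":[0,0,0],"dr":[0,0,0]},
    {"gripper":100,"delta_pos":[0,0,0],"dr":[0,0,0]}
  ]
}}

```text
t: 23.68
ee_pos: [455.5, 219.7, 68.6]
orientation: [2.221, 0.001, -2.221]
ft_force: [0.1, -0.6, -0.3]
width: 79.4
```

Request:
{"op": "apply_moves", "data": {
  "increments": [
    {"gripper":100,"delta_pos":[-1,0,0],"dr":[0,0,0]},
    {"gripper":100,"delta_pos":[-2.5,0,0],"dr":[0,0,0]},
    {"gripper":100,"delta_pos":[-3,0,0],"dr":[0,0,0]},
    {"gripper":100,"delta_pos":[-2.5,0,0],"dr":[0,0,0]},
    {"gripper":100,"delta_pos":[-1,0,0],"dr":[0,0,0]}
  ]
}}

```text
t: 24.1
ee_pos: [457.1, 220.4, 172.3]
orientation: [-2.226, -0.003, 2.216]
ft_force: [0.8, 0.2, 0.6]
width: 87.8
```

Request:
{"op": "apply_moves", "data": {
  "increments": [
    {"gripper":100,"delta_pos":[0,1.5,0.2],"dr":[0,0,0]},
    {"gripper":100,"delta_pos":[0,3,0.2],"dr":[0,0,0]},
    {"gripper":100,"delta_pos":[0,3.6,0],"dr":[0,0,0]},
    {"gripper":100,"delta_pos":[0,3.6,0],"dr":[0,0,0]},
    {"gripper":100,"delta_pos":[0,3.6,0],"dr":[0,0,0]}
  ]
}}

```text
t: 24.52
ee_pos: [451.1, 65.4, 168.6]
orientation: [2.22, 0.002, -2.221]
ft_force: [1.5, -0.4, -0.1]
width: 87.6
```

Request:
{"op": "apply_moves", "data": {
  "increments": [
    {"gripper":100,"delta_pos":[0,3.4,0],"dr":[0,0,0]},
    {"gripper":100,"delta_pos":[0,2.8,0],"dr":[0,0,0]},
    {"gripper":100,"delta_pos":[0,1.5,0],"dr":[0,0,0]},
    {"gripper":100,"delta_pos":[0,0,0],"dr":[0,0,0]},
    {"gripper":100,"delta_pos":[0,0,0],"dr":[0,0,0]}
  ]
}}

```text
t: 24.93
ee_pos: [451.5, -10.8, 168.5]
orientation: [-2.22, 0.001, 2.221]
ft_force: [0.3, 0.8, -0.2]
width: 87.7
```

Request:
{"op": "apply_moves", "data": {
  "increments": [
    {"gripper":100,"delta_pos":[0,0,0],"dr":[0,0,0]},
    {"gripper":100,"delta_pos":[0,0,0],"dr":[0,0,0]},
    {"gripper":100,"delta_pos":[0,0,0],"dr":[0,0,0]},
    {"gripper":100,"delta_pos":[0,0,0],"dr":[0,0,0]},
    {"gripper":100,"delta_pos":[0,0,0],"dr":[0,0,0]}
  ]
}}

```text
t: 25.35
ee_pos: [451.8, -9.7, 168.7]
orientation: [2.22, 0.002, -2.22]
ft_force: [-0.5, -0.2, 1.0]
width: 87.8
```

Run:
```python
from h import *
from workcell import ctrl
for n in("scene","top"):
    d=ctrl.get_image(n);W=cloud(d); print(n,"botcap",desc(band(W,(456,219),40,110,140)),"jar",desc(band(W,(451,-10),50,62,80)))
print(ctrl.get_obs()["ee_pos"],ctrl.get_obs()["width"])
```

```text
scene botcap n440 z128.9 circ(455.7,217.7)r17.2 rect(455.4,218.5) 34x32 a24.1 jar n793 z71.7 circ(451.4,-11.1)r32.7 rect(451.8,-11.2) 64x62 a87.9
top botcap n246 z126.1 circ(453.8,219.1)r16.7 rect(454.2,219.4) 33x30 a89.3 jar few 0
[451.75667114  -9.93258414 168.67269143] 87.29757938895608
```

Request:
{"op": "apply_moves", "data": {
  "increments": [
    {"gripper":100,"delta_pos":[1.5,0.1,0],"dr":[0,0,0]},
    {"gripper":100,"delta_pos":[3,0,0],"dr":[0,0,0]},
    {"gripper":100,"delta_pos":[3.5,0,0],"dr":[0,0,0]},
    {"gripper":100,"delta_pos":[2.5,0,0],"dr":[0,0,0]},
    {"gripper":100,"delta_pos":[1.5,0,0],"dr":[0,0,0]}
  ]
}}

```text
t: 25.87
ee_pos: [450.4, -11.1, 46.4]
orientation: [2.218, 0.001, -2.224]
ft_force: [0.2, -0.3, 0.9]
width: 88.2
```

Request:
{"op": "apply_moves", "data": {
  "increments": [
    {"gripper":100,"delta_pos":[0.4,0,0],"dr":[0,0,0]},
    {"gripper":100,"delta_pos":[0,0,0],"dr":[0,0,0]},
    {"gripper":45,"delta_pos":[0,0,0],"dr":[0,0,0]},
    {"gripper":45,"delta_pos":[0,0,0],"dr":[0,0,0]},
    {"gripper":45,"delta_pos":[0,0,0],"dr":[0,0,0]}
  ]
}}

```text
t: 26.28
ee_pos: [452.7, -11.4, 45.8]
orientation: [2.224, 0.001, -2.218]
ft_force: [-0.2, -1.3, -0.3]
width: 71.4
```

Request:
{"op": "apply_moves", "data": {
  "increments": [
    {"gripper":45,"delta_pos":[0,0,0],"dr":[0,0,0]},
    {"gripper":45,"delta_pos":[0,0,0],"dr":[0,0,0]},
    {"gripper":45,"delta_pos":[0,0,0],"dr":[0,0,0]},
    {"gripper":45,"delta_pos":[0,0,0],"dr":[0,0,0]},
    {"gripper":45,"delta_pos":[0,0,0],"dr":[0,0,0]}
  ]
}}

```text
t: 26.7
ee_pos: [452.4, -11.3, 45.6]
orientation: [2.223, 0.001, -2.219]
ft_force: [-1.3, 0.5, 8.1]
width: 62.8
```

Request:
{"op": "apply_moves", "data": {
  "increments": [
    {"gripper":45,"delta_pos":[-0.5,0,0],"dr":[0,0,0]},
    {"gripper":45,"delta_pos":[-1.5,0,0],"dr":[0,0,0]},
    {"gripper":45,"delta_pos":[-1.5,0,0],"dr":[0,0,0]},
    {"gripper":45,"delta_pos":[-0.5,0.6,0],"dr":[0,0,0]},
    {"gripper":45,"delta_pos":[0,1.5,-0.1],"dr":[0,0,0]}
  ]
}}

```text
t: 27.12
ee_pos: [453.3, -32.0, 86.0]
orientation: [2.223, 0.003, -2.218]
ft_force: [1.0, 0.3, -2.6]
width: 62.1
```

Request:
{"op": "apply_moves", "data": {
  "increments": [
    {"gripper":45,"delta_pos":[0,2.5,-0.1],"dr":[0,0,0]},
    {"gripper":45,"delta_pos":[0,3.1,0],"dr":[0,0,0]},
    {"gripper":45,"delta_pos":[0,3.1,0],"dr":[0,0,0]},
    {"gripper":45,"delta_pos":[0,3.1,0],"dr":[0,0,0]},
    {"gripper":45,"delta_pos":[0,3.1,0],"dr":[0,0,0]}
  ]
}}

```text
t: 27.53
ee_pos: [453.2, -183.0, 84.6]
orientation: [2.221, 0.001, -2.221]
ft_force: [1.0, 0.1, -3.4]
width: 62.3
```

Request:
{"op": "apply_moves", "data": {
  "increments": [
    {"gripper":45,"delta_pos":[0,2.4,0],"dr":[0,0,0]},
    {"gripper":45,"delta_pos":[0,1.4,0],"dr":[0,0,0]},
    {"gripper":45,"delta_pos":[0,0.6,0],"dr":[0,0,0]},
    {"gripper":45,"delta_pos":[0,0,0],"dr":[0,0,0]},
    {"gripper":45,"delta_pos":[0,0,0],"dr":[0,0,0]}
  ]
}}

```text
t: 27.95
ee_pos: [453.3, -224.9, 84.4]
orientation: [-2.22, -0.001, 2.222]
ft_force: [-0.8, 0.6, -2.4]
width: 62.7
```

Request:
{"op": "apply_moves", "data": {
  "increments": [
    {"gripper":45,"delta_pos":[0.5,0,0],"dr":[0,0,0]},
    {"gripper":45,"delta_pos":[1.3,0,0],"dr":[0,0,0]},
    {"gripper":45,"delta_pos":[1.3,0,0],"dr":[0,0,0]},
    {"gripper":45,"delta_pos":[0.7,0,0],"dr":[0,0,0]},
    {"gripper":45,"delta_pos":[0.2,0,0],"dr":[0,0,0]}
  ]
}}

```text
t: 28.37
ee_pos: [453.1, -223.9, 43.3]
orientation: [2.218, 0.004, -2.224]
ft_force: [0.1, 0.2, -2.7]
width: 62.7
```

Request:
{"op": "apply_moves", "data": {
  "increments": [
    {"gripper":45,"delta_pos":[0,0,0],"dr":[0,0,0]},
    {"gripper":45,"delta_pos":[0,0,0],"dr":[0,0,0]},
    {"gripper":45,"delta_pos":[0,0,0],"dr":[0,0,0]},
    {"gripper":45,"delta_pos":[0,0,0],"dr":[0,0,0]},
    {"gripper":45,"delta_pos":[0.05,0,0],"dr":[0,0,0]}
  ]
}}

```text
t: 28.78
ee_pos: [454.3, -225.5, 44.7]
orientation: [2.222, 0.0, -2.22]
ft_force: [-0.4, 0.2, -2.1]
width: 62.3
```

Contact is expected near 39.6.

Request:
{"op": "apply_moves", "data": {
  "increments": [
    {"gripper":45,"delta_pos":[0.1,0,0],"dr":[0,0,0]},
    {"gripper":45,"delta_pos":[0.1,0,0],"dr":[0,0,0]},
    {"gripper":45,"delta_pos":[0.1,0,0],"dr":[0,0,0]},
    {"gripper":45,"delta_pos":[0,0,0],"dr":[0,0,0]},
    {"gripper":45,"delta_pos":[0,0,0],"dr":[0,0,0]}
  ]
}}

```text
t: 29.2
ee_pos: [453.8, -225.3, 41.1]
orientation: [2.221, 0.001, -2.221]
ft_force: [-0.9, 0.3, -3.1]
width: 62.4
```

Request:
{"op": "apply_moves", "data": {
  "increments": [
    {"gripper":45,"delta_pos":[0.1,0,0],"dr":[0,0,0]},
    {"gripper":45,"delta_pos":[0.05,0,0],"dr":[0,0,0]},
    {"gripper":45,"delta_pos":[0,0,0],"dr":[0,0,0]},
    {"gripper":45,"delta_pos":[0,0,0],"dr":[0,0,0]},
    {"gripper":45,"delta_pos":[0,0,0],"dr":[0,0,0]}
  ]
}}

```text
t: 29.62
ee_pos: [453.9, -225.3, 39.7]
orientation: [2.221, 0.001, -2.221]
ft_force: [-1.2, -0.1, -0.9]
width: 62.6
```

Request:
{"op": "apply_moves", "data": {
  "increments": [
    {"gripper":45,"delta_pos":[0.05,0,0],"dr":[0,0,0]},
    {"gripper":45,"delta_pos":[0,0,0],"dr":[0,0,0]},
    {"gripper":100,"delta_pos":[0,0,0],"dr":[0,0,0]},
    {"gripper":100,"delta_pos":[0,0,0],"dr":[0,0,0]},
    {"gripper":100,"delta_pos":[0,0,0],"dr":[0,0,0]}
  ]
}}

```text
t: 30.03
ee_pos: [454.2, -225.4, 39.3]
orientation: [2.222, 0.001, -2.22]
ft_force: [-0.2, -0.1, 0.1]
width: 78.9
```

Request:
{"op": "apply_moves", "data": {
  "increments": [
    {"gripper":100,"delta_pos":[0,0,0],"dr":[0,0,0]},
    {"gripper":100,"delta_pos":[-1,0,0],"dr":[0,0,0]},
    {"gripper":100,"delta_pos":[-3,0,0],"dr":[0,0,0]},
    {"gripper":100,"delta_pos":[-4,0,0],"dr":[0,0,0]},
    {"gripper":100,"delta_pos":[-4,0,0],"dr":[0,0,0]}
  ]
}}

```text
t: 30.45
ee_pos: [453.0, -224.8, 160.4]
orientation: [-2.219, -0.002, 2.224]
ft_force: [1.1, -0.6, 0.1]
width: 87.5
```

Request:
{"op": "apply_moves", "data": {
  "increments": [
    {"gripper":100,"delta_pos":[-3.5,0,0],"dr":[0,0,0]},
    {"gripper":100,"delta_pos":[-1,-1,-0.6],"dr":[0,0,0]},
    {"gripper":100,"delta_pos":[0,-2.2,-1.3],"dr":[0,0,0]},
    {"gripper":100,"delta_pos":[0,-3.3,-2],"dr":[0,0,0]},
    {"gripper":100,"delta_pos":[0,-3.3,-2],"dr":[0,0,0]}
  ]
}}

```text
t: 30.87
ee_pos: [513.2, -126.3, 205.0]
orientation: [-2.222, 0.002, 2.22]
ft_force: [1.0, -0.3, -0.8]
width: 87.9
```

Request:
{"op": "apply_moves", "data": {
  "increments": [
    {"gripper":100,"delta_pos":[0,-3.3,-2],"dr":[0,0,0]},
    {"gripper":100,"delta_pos":[0,-3.3,-2],"dr":[0,0,0]},
    {"gripper":100,"delta_pos":[0,-3.3,-2],"dr":[0,0,0]},
    {"gripper":100,"delta_pos":[0,-3.3,-2],"dr":[0,0,0]},
    {"gripper":100,"delta_pos":[0,-3.3,-2],"dr":[0,0,0]}
  ]
}}

```text
t: 31.28
ee_pos: [613.0, 40.1, 204.1]
orientation: [2.22, 0.001, -2.222]
ft_force: [-0.6, -0.6, 0.7]
width: 88.1
```

Request:
{"op": "apply_moves", "data": {
  "increments": [
    {"gripper":100,"delta_pos":[0,-3.3,-2],"dr":[0,0,0]},
    {"gripper":100,"delta_pos":[0,-3,-1.8],"dr":[0,0,0]},
    {"gripper":100,"delta_pos":[0,-1.8,-1.1],"dr":[0,0,0]},
    {"gripper":100,"delta_pos":[0,-0.8,-0.5],"dr":[0,0,0]},
    {"gripper":100,"delta_pos":[0,0,0],"dr":[0,0,0]}
  ]
}}

```text
t: 31.7
ee_pos: [666.8, 128.8, 203.7]
orientation: [2.22, 0.004, -2.22]
ft_force: [-1.1, -0.1, -0.3]
width: 87.7
```

Request:
{"op": "apply_moves", "data": {
  "increments": [
    {"gripper":100,"delta_pos":[0,0,0],"dr":[0,0,0]},
    {"gripper":100,"delta_pos":[0,0,0],"dr":[0,0,0]},
    {"gripper":100,"delta_pos":[0,0,0],"dr":[0,0,0]},
    {"gripper":100,"delta_pos":[0,0,0],"dr":[0,0,0]},
    {"gripper":100,"delta_pos":[0,0,0],"dr":[0,0,0]}
  ]
}}

```text
t: 32.12
ee_pos: [666.4, 125.9, 204.5]
orientation: [-2.221, 0.001, 2.221]
ft_force: [-0.2, 0.1, -0.4]
width: 87.7
```

Run:
```python
from h import *
from workcell import ctrl
for n in("scene","top"):
    d=ctrl.get_image(n);W=cloud(d); print(n,"jar",desc(band(W,(455,-226),50,57,75)),"tile",desc(band(W,(450,-9),80,6,14)),"beaker",desc(band(W,(667,127),50,160,176)))
    cv2.imwrite(f"pics/{n}3.png",d["img"][:,:,::-1])
print(ctrl.get_obs()["ee_pos"],ctrl.get_obs()["width"])
```

```text
scene jar n600 z65.5 circ(452.0,-226.2)r32.9 rect(452.5,-226.2) 63x61 a41.2 tile n227 z11.7 circ(463.8,11.6)r48.1 rect(475.8,4.3) 96x39 a58.9 beaker n576 z168.3 circ(666.7,125.9)r31.8 rect(667.1,126.4) 61x62 a86.1
top jar n680 z63.2 circ(451.3,-225.4)r31.5 rect(451.6,-226.0) 60x62 a88.9 tile n1991 z9.0 circ(450.5,-7.2)r72.2 rect(451.1,-7.4) 104x104 a7.7 beaker n118 z166.3 circ(665.8,126.9)r31.3 rect(661.1,130.1) 60x50 a46.1
[666.56667682 126.24049425 204.42350557] 87.89526191320597
```

View pics/scene3.png

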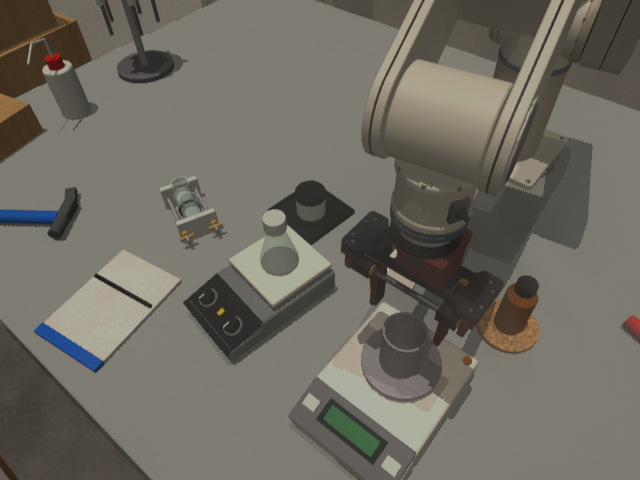

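The jar is in the tray (310,200), the bottle on the mat (515,305), the flask on the plate, and the open gripper straddles the beaker (404,340). Next is the beaker.

Request:
{"op": "apply_moves", "data": {
  "increments": [
    {"gripper":100,"delta_pos":[1,0,0],"dr":[0,0,0]},
    {"gripper":100,"delta_pos":[2,0,0],"dr":[0,0,0]},
    {"gripper":100,"delta_pos":[2.2,0,0],"dr":[0,0,0]},
    {"gripper":100,"delta_pos":[1.5,0,0],"dr":[0,0,0]},
    {"gripper":100,"delta_pos":[0.6,0,0],"dr":[0,0,0]}
  ]
}}

```text
t: 32.63
ee_pos: [664.8, 126.5, 127.8]
orientation: [2.216, 0.0, -2.226]
ft_force: [-0.4, 0.2, -0.4]
width: 87.6
```

Request:
{"op": "apply_moves", "data": {
  "increments": [
    {"gripper":100,"delta_pos":[0,0,0],"dr":[0,0,0]},
    {"gripper":100,"delta_pos":[0,0,0],"dr":[0,0,0]},
    {"gripper":45,"delta_pos":[0,0,0],"dr":[0,0,0]},
    {"gripper":45,"delta_pos":[0,0,0],"dr":[0,0,0]},
    {"gripper":45,"delta_pos":[0,0,0],"dr":[0,0,0]}
  ]
}}

```text
t: 33.05
ee_pos: [667.3, 127.0, 132.3]
orientation: [2.223, 0.001, -2.219]
ft_force: [0.0, 0.8, 0.3]
width: 71.3
```

Request:
{"op": "apply_moves", "data": {
  "increments": [
    {"gripper":45,"delta_pos":[0,0,0],"dr":[0,0,0]},
    {"gripper":45,"delta_pos":[0,0,0],"dr":[0,0,0]},
    {"gripper":45,"delta_pos":[0,0,0],"dr":[0,0,0]},
    {"gripper":45,"delta_pos":[0,0,0],"dr":[0,0,0]},
    {"gripper":45,"delta_pos":[0,0,0],"dr":[0,0,0]}
  ]
}}

```text
t: 33.47
ee_pos: [667.0, 127.0, 131.8]
orientation: [2.222, 0.001, -2.22]
ft_force: [-0.8, -0.3, 4.4]
width: 60.8
```

Request:
{"op": "apply_moves", "data": {
  "increments": [
    {"gripper":45,"delta_pos":[-0.5,0,0],"dr":[0,0,0]},
    {"gripper":45,"delta_pos":[-1,0,0],"dr":[0,0,0]},
    {"gripper":45,"delta_pos":[-1,0,0],"dr":[0,0,0]},
    {"gripper":45,"delta_pos":[-0.5,0,0],"dr":[0,0,0]},
    {"gripper":45,"delta_pos":[0,0.5,0.8],"dr":[0,0,0]}
  ]
}}

```text
t: 33.88
ee_pos: [660.7, 122.6, 163.4]
orientation: [2.226, 0.002, -2.216]
ft_force: [0.2, 0.9, -1.6]
width: 60.7
```

Request:
{"op": "apply_moves", "data": {
  "increments": [
    {"gripper":45,"delta_pos":[0,1.1,1.8],"dr":[0,0,0]},
    {"gripper":45,"delta_pos":[0,1.75,2.8],"dr":[0,0,0]},
    {"gripper":45,"delta_pos":[0,1.8,2.9],"dr":[0,0,0]},
    {"gripper":45,"delta_pos":[0,1.8,2.9],"dr":[0,0,0]},
    {"gripper":45,"delta_pos":[0,1.8,2.9],"dr":[0,0,0]}
  ]
}}

```text
t: 34.3
ee_pos: [523.3, 38.4, 161.0]
orientation: [2.22, 0.001, -2.221]
ft_force: [0.6, -0.1, -0.8]
width: 60.6
```

Request:
{"op": "apply_moves", "data": {
  "increments": [
    {"gripper":45,"delta_pos":[0,1.8,2.9],"dr":[0,0,0]},
    {"gripper":45,"delta_pos":[0,1.65,2.6],"dr":[0,0,0]},
    {"gripper":45,"delta_pos":[0,0.9,1.4],"dr":[0,0,0]},
    {"gripper":45,"delta_pos":[0,0.4,0.6],"dr":[0,0,0]},
    {"gripper":45,"delta_pos":[0,0,0],"dr":[0,0,0]}
  ]
}}

```text
t: 34.72
ee_pos: [449.2, -9.0, 161.3]
orientation: [-2.221, 0.001, 2.222]
ft_force: [0.1, 0.1, -2.0]
width: 60.3
```

Request:
{"op": "apply_moves", "data": {
  "increments": [
    {"gripper":45,"delta_pos":[1,0,0],"dr":[0,0,0]},
    {"gripper":45,"delta_pos":[2,0,0],"dr":[0,0,0]},
    {"gripper":45,"delta_pos":[2.5,0,0],"dr":[0,0,0]},
    {"gripper":45,"delta_pos":[2,0,0],"dr":[0,0,0]},
    {"gripper":45,"delta_pos":[1,0,0],"dr":[0,0,0]}
  ]
}}

```text
t: 35.13
ee_pos: [450.8, -7.7, 73.6]
orientation: [2.218, 0.002, -2.223]
ft_force: [-0.4, -0.3, -1.5]
width: 60.3
```

Request:
{"op": "apply_moves", "data": {
  "increments": [
    {"gripper":45,"delta_pos":[0.5,0,0],"dr":[0,0,0]},
    {"gripper":45,"delta_pos":[0,0,0],"dr":[0,0,0]},
    {"gripper":45,"delta_pos":[0,0,0],"dr":[0,0,0]},
    {"gripper":45,"delta_pos":[0,0,0],"dr":[0,0,0]},
    {"gripper":45,"delta_pos":[0,0,0],"dr":[0,0,0]}
  ]
}}

```text
t: 35.55
ee_pos: [451.6, -8.3, 72.0]
orientation: [2.223, 0.001, -2.219]
ft_force: [-0.5, -0.2, -1.7]
width: 60.2
```

Request:
{"op": "apply_moves", "data": {
  "increments": [
    {"gripper":45,"delta_pos":[0.4,0,0],"dr":[0,0,0]},
    {"gripper":45,"delta_pos":[0.3,0,0],"dr":[0,0,0]},
    {"gripper":45,"delta_pos":[0.1,0,0],"dr":[0,0,0]},
    {"gripper":45,"delta_pos":[0.1,0,0],"dr":[0,0,0]},
    {"gripper":45,"delta_pos":[0.1,0,0],"dr":[0,0,0]}
  ]
}}

```text
t: 35.97
ee_pos: [450.7, -8.3, 61.1]
orientation: [2.221, 0.001, -2.221]
ft_force: [0.1, -0.4, -1.7]
width: 60.5
```

Request:
{"op": "apply_moves", "data": {
  "increments": [
    {"gripper":45,"delta_pos":[0.05,0,0],"dr":[0,0,0]},
    {"gripper":45,"delta_pos":[0,0,0],"dr":[0,0,0]},
    {"gripper":45,"delta_pos":[0,0,0],"dr":[0,0,0]},
    {"gripper":45,"delta_pos":[0,0,0],"dr":[0,0,0]},
    {"gripper":45,"delta_pos":[0,0,0],"dr":[0,0,0]}
  ]
}}

```text
t: 36.38
ee_pos: [450.8, -8.3, 60.7]
orientation: [2.221, 0.001, -2.221]
ft_force: [-0.0, -0.3, -1.9]
width: 60.6
```

Request:
{"op": "apply_moves", "data": {
  "increments": [
    {"gripper":45,"delta_pos":[0.1,0,0],"dr":[0,0,0]},
    {"gripper":45,"delta_pos":[0.05,0,0],"dr":[0,0,0]},
    {"gripper":45,"delta_pos":[0,0,0],"dr":[0,0,0]},
    {"gripper":45,"delta_pos":[0,0,0],"dr":[0,0,0]},
    {"gripper":45,"delta_pos":[0,0,0],"dr":[0,0,0]}
  ]
}}

```text
t: 36.8
ee_pos: [450.9, -8.3, 59.8]
orientation: [2.222, 0.001, -2.221]
ft_force: [-2.3, 0.3, 9.2]
width: 60.4
```

Request:
{"op": "apply_moves", "data": {
  "increments": [
    {"gripper":100,"delta_pos":[0,0,0],"dr":[0,0,0]},
    {"gripper":100,"delta_pos":[0,0,0],"dr":[0,0,0]},
    {"gripper":100,"delta_pos":[0,0,0],"dr":[0,0,0]},
    {"gripper":100,"delta_pos":[0,0,0],"dr":[0,0,0]},
    {"gripper":100,"delta_pos":[0,0,0],"dr":[0,0,0]}
  ]
}}

```text
t: 37.22
ee_pos: [450.8, -8.3, 59.1]
orientation: [2.221, 0.001, -2.221]
ft_force: [1.1, -1.3, 0.1]
width: 86.9
```

Request:
{"op": "apply_moves", "data": {
  "increments": [
    {"gripper":100,"delta_pos":[-1,0,0],"dr":[0,0,0]},
    {"gripper":100,"delta_pos":[-2.5,0,0],"dr":[0,0,0]},
    {"gripper":100,"delta_pos":[-3,0,0],"dr":[0,0,0]},
    {"gripper":100,"delta_pos":[-1.7,0,0],"dr":[0,0,0]},
    {"gripper":100,"delta_pos":[-0.8,0,0],"dr":[0,0,0]}
  ]
}}

```text
t: 37.63
ee_pos: [452.1, -8.4, 152.0]
orientation: [2.226, 0.001, -2.216]
ft_force: [0.3, 0.7, 0.3]
width: 88.0
```

Request:
{"op": "apply_moves", "data": {
  "increments": [
    {"gripper":100,"delta_pos":[0,1.5,-0.15],"dr":[0,0,0]},
    {"gripper":100,"delta_pos":[0,3,0],"dr":[0,0,0]},
    {"gripper":100,"delta_pos":[0,3.6,0],"dr":[0,0,0]},
    {"gripper":100,"delta_pos":[0,3.6,0],"dr":[0,0,0]},
    {"gripper":100,"delta_pos":[0,3.6,0],"dr":[0,0,0]}
  ]
}}

```text
t: 38.05
ee_pos: [451.8, -162.5, 149.1]
orientation: [2.22, 0.002, -2.221]
ft_force: [0.8, 0.6, 0.6]
width: 87.9
```

Request:
{"op": "apply_moves", "data": {
  "increments": [
    {"gripper":100,"delta_pos":[0,3.2,0],"dr":[0,0,0]},
    {"gripper":100,"delta_pos":[0,2.1,0],"dr":[0,0,0]},
    {"gripper":100,"delta_pos":[0,1.2,0],"dr":[0,0,0]},
    {"gripper":100,"delta_pos":[0,0,0],"dr":[0,0,0]},
    {"gripper":100,"delta_pos":[0,0,0],"dr":[0,0,0]}
  ]
}}

```text
t: 38.47
ee_pos: [451.9, -225.9, 148.8]
orientation: [-2.22, -0.0, 2.222]
ft_force: [-0.2, -0.2, 0.4]
width: 87.6
```

Request:
{"op": "apply_moves", "data": {
  "increments": [
    {"gripper":100,"delta_pos":[0,0,0],"dr":[0,0,0]},
    {"gripper":100,"delta_pos":[0,0,0],"dr":[0,0,0]},
    {"gripper":100,"delta_pos":[0,0,0],"dr":[0,0,0]},
    {"gripper":100,"delta_pos":[0,0,0],"dr":[0,0,0]},
    {"gripper":100,"delta_pos":[0,0,0],"dr":[0,0,0]}
  ]
}}

```text
t: 38.88
ee_pos: [452.5, -225.7, 149.3]
orientation: [2.221, 0.002, -2.22]
ft_force: [-0.3, -0.3, -0.0]
width: 87.7
```

Run:
```python
from h import *
from workcell import ctrl
for n in("scene","top"):
    d=ctrl.get_image(n);W=cloud(d); print(n,"beaker",desc(band(W,(450,-9),50,85,104)),"pan",desc(band(W,(663,127),64,78.5,87)),"jar",desc(band(W,(452,-226),50,57,75)))
print(ctrl.get_obs()["ee_pos"],ctrl.get_obs()["width"])
```

```text
scene beaker n429 z94.4 circ(451.4,-9.3)r32.0 rect(451.4,-9.8) 61x62 a5.2 pan n4694 z83.5 circ(663.4,127.7)r60.6 rect(663.4,127.6) 119x119 a6.0 jar n598 z65.6 circ(452.9,-227.5)r33.2 rect(452.5,-226.3) 64x61 a39.5
top beaker n198 z94.5 circ(450.2,-8.7)r31.1 rect(449.7,-8.0) 61x60 a88.7 pan n2009 z80.7 circ(661.9,127.8)r60.2 rect(662.5,127.7) 118x118 a27.1 jar few 0
[ 452.48039422 -225.97057617  149.20845558] 87.90801190640035
```

Beaker sits centred on the tile, and the pan centre is (662.7, 127.7). Grasping the jar.

Request:
{"op": "apply_moves", "data": {
  "increments": [
    {"gripper":100,"delta_pos":[1.5,0,0],"dr":[0,0,0]},
    {"gripper":100,"delta_pos":[3,0,0],"dr":[0,0,0]},
    {"gripper":100,"delta_pos":[3.2,0,0],"dr":[0,0,0]},
    {"gripper":100,"delta_pos":[2,0,0],"dr":[0,0,0]},
    {"gripper":100,"delta_pos":[1,0,0],"dr":[0,0,0]}
  ]
}}

```text
t: 39.4
ee_pos: [451.0, -225.5, 39.8]
orientation: [-2.217, -0.003, 2.225]
ft_force: [-1.0, 0.2, 0.1]
width: 88.0
```

Request:
{"op": "apply_moves", "data": {
  "increments": [
    {"gripper":100,"delta_pos":[0.3,0,0],"dr":[0,0,0]},
    {"gripper":100,"delta_pos":[0,0,0],"dr":[0,0,0]},
    {"gripper":45,"delta_pos":[0,0,0],"dr":[0,0,0]},
    {"gripper":45,"delta_pos":[0,0,0],"dr":[0,0,0]},
    {"gripper":45,"delta_pos":[0,0,0],"dr":[0,0,0]}
  ]
}}

```text
t: 39.82
ee_pos: [453.2, -226.7, 40.3]
orientation: [2.223, -0.0, -2.218]
ft_force: [-0.6, -0.7, 0.5]
width: 71.7
```

Request:
{"op": "apply_moves", "data": {
  "increments": [
    {"gripper":45,"delta_pos":[0,0,0],"dr":[0,0,0]},
    {"gripper":45,"delta_pos":[0,0,0],"dr":[0,0,0]},
    {"gripper":45,"delta_pos":[0,0,0],"dr":[0,0,0]},
    {"gripper":45,"delta_pos":[0,0,0],"dr":[0,0,0]},
    {"gripper":45,"delta_pos":[0,0,0],"dr":[0,0,0]}
  ]
}}

```text
t: 40.23
ee_pos: [452.9, -226.5, 40.1]
orientation: [2.222, 0.0, -2.22]
ft_force: [-0.5, 1.7, 6.4]
width: 62.4
```

Request:
{"op": "apply_moves", "data": {
  "increments": [
    {"gripper":45,"delta_pos":[-1,0,0],"dr":[0,0,0]},
    {"gripper":45,"delta_pos":[-2.5,0,0],"dr":[0,0,0]},
    {"gripper":45,"delta_pos":[-3.5,0,0],"dr":[0,0,0]},
    {"gripper":45,"delta_pos":[-3.5,0,0],"dr":[0,0,0]},
    {"gripper":45,"delta_pos":[-1.5,0,0],"dr":[0,0,0]}
  ]
}}

```text
t: 40.65
ee_pos: [453.7, -227.0, 163.4]
orientation: [2.225, -0.002, -2.215]
ft_force: [1.0, -1.0, -1.9]
width: 62.5
```

Request:
{"op": "apply_moves", "data": {
  "increments": [
    {"gripper":45,"delta_pos":[0,-0.7,-0.4],"dr":[0,0,0]},
    {"gripper":45,"delta_pos":[0,-1.6,-0.95],"dr":[0,0,0]},
    {"gripper":45,"delta_pos":[0,-2.4,-1.4],"dr":[0,0,0]},
    {"gripper":45,"delta_pos":[0,-2.9,-1.7],"dr":[0,0,0]},
    {"gripper":45,"delta_pos":[0,-2.9,-1.7],"dr":[0,0,0]}
  ]
}}

```text
t: 41.07
ee_pos: [513.3, -119.7, 158.0]
orientation: [-2.218, -0.0, 2.223]
ft_force: [0.7, -0.4, -2.4]
width: 62.7
```

Request:
{"op": "apply_moves", "data": {
  "increments": [
    {"gripper":45,"delta_pos":[0,-2.9,-1.7],"dr":[0,0,0]},
    {"gripper":45,"delta_pos":[0,-2.9,-1.7],"dr":[0,0,0]},
    {"gripper":45,"delta_pos":[0,-2.9,-1.7],"dr":[0,0,0]},
    {"gripper":45,"delta_pos":[0,-2.9,-1.7],"dr":[0,0,0]},
    {"gripper":45,"delta_pos":[0,-2.9,-1.8],"dr":[0,0,0]}
  ]
}}

```text
t: 41.48
ee_pos: [598.9, 26.0, 157.4]
orientation: [2.218, 0.001, -2.224]
ft_force: [0.5, 0.2, -2.9]
width: 62.9
```

Request:
{"op": "apply_moves", "data": {
  "increments": [
    {"gripper":45,"delta_pos":[0,-2.9,-1.8],"dr":[0,0,0]},
    {"gripper":45,"delta_pos":[0,-2.9,-1.7],"dr":[0,0,0]},
    {"gripper":45,"delta_pos":[0,-2.4,-1.4],"dr":[0,0,0]},
    {"gripper":45,"delta_pos":[0,-1.5,-0.9],"dr":[0,0,0]},
    {"gripper":45,"delta_pos":[0,-0.7,-0.45],"dr":[0,0,0]}
  ]
}}

```text
t: 41.9
ee_pos: [661.9, 130.7, 157.2]
orientation: [2.218, 0.003, -2.222]
ft_force: [0.1, -0.4, -2.7]
width: 62.4
```

Request:
{"op": "apply_moves", "data": {
  "increments": [
    {"gripper":45,"delta_pos":[0,0,0],"dr":[0,0,0]},
    {"gripper":45,"delta_pos":[0,0,0],"dr":[0,0,0]},
    {"gripper":45,"delta_pos":[0,0,0],"dr":[0,0,0]},
    {"gripper":45,"delta_pos":[0,0,0],"dr":[0,0,0]},
    {"gripper":45,"delta_pos":[0,0,0],"dr":[0,0,0]}
  ]
}}

```text
t: 42.32
ee_pos: [661.7, 126.7, 159.2]
orientation: [-2.221, 0.001, 2.222]
ft_force: [0.0, -0.7, -2.8]
width: 62.7
```

Request:
{"op": "apply_moves", "data": {
  "increments": [
    {"gripper":45,"delta_pos":[0.8,-0.1,-0.1],"dr":[0,0,0]},
    {"gripper":45,"delta_pos":[1.3,0,0],"dr":[0,0,0]},
    {"gripper":45,"delta_pos":[0.9,0,0],"dr":[0,0,0]},
    {"gripper":45,"delta_pos":[0.4,0,0],"dr":[0,0,0]},
    {"gripper":45,"delta_pos":[0.2,0,0],"dr":[0,0,0]}
  ]
}}

```text
t: 42.73
ee_pos: [662.1, 128.6, 121.2]
orientation: [2.218, 0.0, -2.224]
ft_force: [-0.4, -0.3, -4.6]
width: 62.3
```

Request:
{"op": "apply_moves", "data": {
  "increments": [
    {"gripper":45,"delta_pos":[0,0,0],"dr":[0,0,0]},
    {"gripper":45,"delta_pos":[0,0,0],"dr":[0,0,0]},
    {"gripper":45,"delta_pos":[0,0,0],"dr":[0,0,0]},
    {"gripper":45,"delta_pos":[0.1,0,0],"dr":[0,0,0]},
    {"gripper":45,"delta_pos":[0.1,0,0],"dr":[0,0,0]}
  ]
}}

```text
t: 43.15
ee_pos: [663.4, 129.0, 121.6]
orientation: [2.222, 0.001, -2.22]
ft_force: [-0.3, -0.1, -2.7]
width: 62.8
```

Request:
{"op": "apply_moves", "data": {
  "increments": [
    {"gripper":45,"delta_pos":[0.05,0,0],"dr":[0,0,0]},
    {"gripper":45,"delta_pos":[0,0,0],"dr":[0,0,0]},
    {"gripper":45,"delta_pos":[0,0,0],"dr":[0,0,0]},
    {"gripper":45,"delta_pos":[0,0,0],"dr":[0,0,0]},
    {"gripper":45,"delta_pos":[0,0,0],"dr":[0,0,0]}
  ]
}}

```text
t: 43.57
ee_pos: [663.1, 128.9, 120.7]
orientation: [2.221, 0.001, -2.221]
ft_force: [0.3, -0.1, -2.2]
width: 62.3
```

Request:
{"op": "apply_moves", "data": {
  "increments": [
    {"gripper":45,"delta_pos":[0.1,0.1,0],"dr":[0,0,0]},
    {"gripper":45,"delta_pos":[0.1,0,0],"dr":[0,0,0]},
    {"gripper":45,"delta_pos":[0.05,0,0],"dr":[0,0,0]},
    {"gripper":45,"delta_pos":[0,0,0],"dr":[0,0,0]},
    {"gripper":45,"delta_pos":[0,0,0],"dr":[0,0,0]}
  ]
}}

```text
t: 43.98
ee_pos: [663.1, 127.8, 118.2]
orientation: [2.221, 0.001, -2.221]
ft_force: [-0.5, -0.6, -2.4]
width: 62.4
```

Request:
{"op": "apply_moves", "data": {
  "increments": [
    {"gripper":45,"delta_pos":[0.05,0,0],"dr":[0,0,0]},
    {"gripper":45,"delta_pos":[0,0,0],"dr":[0,0,0]},
    {"gripper":45,"delta_pos":[0,0,0],"dr":[0,0,0]},
    {"gripper":45,"delta_pos":[0,0,0],"dr":[0,0,0]},
    {"gripper":45,"delta_pos":[0,0,0],"dr":[0,0,0]}
  ]
}}

```text
t: 44.4
ee_pos: [663.1, 127.9, 118.1]
orientation: [2.221, 0.001, -2.221]
ft_force: [-3.2, -2.1, 4.6]
width: 62.5
```

Contact. I release, rise and back off toward the base so the cameras see the whole bench.

Request:
{"op": "apply_moves", "data": {
  "increments": [
    {"gripper":100,"delta_pos":[0,0,0],"dr":[0,0,0]},
    {"gripper":100,"delta_pos":[0,0,0],"dr":[0,0,0]},
    {"gripper":100,"delta_pos":[0,0,0],"dr":[0,0,0]},
    {"gripper":100,"delta_pos":[0,0,0],"dr":[0,0,0]},
    {"gripper":100,"delta_pos":[0,0,0],"dr":[0,0,0]}
  ]
}}

```text
t: 44.82
ee_pos: [663.2, 127.9, 117.5]
orientation: [2.221, 0.001, -2.221]
ft_force: [0.0, -0.6, 0.5]
width: 87.3
```

Request:
{"op": "apply_moves", "data": {
  "increments": [
    {"gripper":100,"delta_pos":[-1,0,0],"dr":[0,0,0]},
    {"gripper":100,"delta_pos":[-3,0,0],"dr":[0,0,0]},
    {"gripper":100,"delta_pos":[-3.5,0,0],"dr":[0,0,0]},
    {"gripper":100,"delta_pos":[-3.5,0,0],"dr":[0,0,0]},
    {"gripper":100,"delta_pos":[-2,0,0],"dr":[0,0,0]}
  ]
}}

```text
t: 45.23
ee_pos: [664.6, 128.1, 252.7]
orientation: [-2.227, -0.002, 2.215]
ft_force: [1.3, 0.1, 0.3]
width: 88.0
```

Request:
{"op": "apply_moves", "data": {
  "increments": [
    {"gripper":100,"delta_pos":[-2,1,2],"dr":[0,0,0]},
    {"gripper":100,"delta_pos":[-1,1,3.5],"dr":[0,0,0]},
    {"gripper":100,"delta_pos":[0,1,3.8],"dr":[0,0,0]},
    {"gripper":100,"delta_pos":[0,0.5,3],"dr":[0,0,0]},
    {"gripper":100,"delta_pos":[0,0,1.5],"dr":[0,0,0]}
  ]
}}

```text
t: 45.65
ee_pos: [521.7, 91.8, 278.5]
orientation: [2.22, 0.0, -2.222]
ft_force: [0.8, 1.1, -0.5]
width: 87.5
```

Request:
{"op": "apply_moves", "data": {
  "increments": [
    {"gripper":100,"delta_pos":[0,0,0],"dr":[0,0,0]},
    {"gripper":100,"delta_pos":[0,0,0],"dr":[0,0,0]},
    {"gripper":100,"delta_pos":[0,0,0],"dr":[0,0,0]},
    {"gripper":100,"delta_pos":[0,0,0],"dr":[0,0,0]},
    {"gripper":100,"delta_pos":[0,0,0],"dr":[0,0,0]}
  ]
}}

```text
t: 46.07
ee_pos: [526.1, 92.9, 277.6]
orientation: [2.221, 0.001, -2.221]
ft_force: [0.8, -0.3, -0.9]
width: 87.4
```

Run:
```python
from h import *
from workcell import ctrl
for n in("scene","top"):
    d=ctrl.get_image(n);W=cloud(d); W0=cloud(np.load(n+"0.npz"))
    for k,b in dict(flask=((636,-141),40,172,203),jar=((663,128),50,134,152),beaker=((451,-8),50,85,104),bottle=((456,219),40,110,140)).items(): print(n,k,desc(band(W,*b)))
    for w in(W0,W): print(" cell",desc(band(w,(618,-413),130,10,110)))
    cv2.imwrite(f"pics/{n}4.png",d["img"][:,:,::-1])
print(ctrl.get_obs()["ee_pos"],ctrl.get_obs()["ft_force"])
```

```text
scene flask n530 z192.5 circ(636.6,-141.8)r19.9 rect(636.6,-141.0) 38x37 a40.6
scene jar n1507 z143.4 circ(662.5,126.6)r32.0 rect(662.7,127.0) 62x62 a29.7
scene beaker n427 z94.6 circ(451.1,-10.5)r31.8 rect(451.6,-9.4) 61x61 a72.1
scene bottle n437 z128.8 circ(455.2,218.6)r16.9 rect(455.3,218.3) 33x32 a11.2
 cell n2172 z51.6 circ(623.6,-402.6)r81.1 rect(625.7,-404.9) 151x87 a69.0
 cell n2165 z51.7 circ(623.1,-405.2)r81.3 rect(623.8,-403.8) 148x87 a67.3
top flask n324 z190.8 circ(634.7,-141.3)r18.9 rect(634.4,-141.1) 36x37 a62.2
top jar n727 z140.4 circ(661.2,127.1)r31.6 rect(661.4,127.2) 62x62 a7.4
top beaker n199 z94.4 circ(450.3,-8.6)r31.2 rect(449.7,-7.9) 61x60 a89.2
top bottle few 0
 cell n1876 z47.1 circ(617.9,-413.3)r90.0 rect(617.9,-413.5) 170x86 a67.2
 cell n1867 z47.2 circ(617.9,-413.3)r90.1 rect(619.5,-413.7) 170x88 a68.4
[525.73148506  92.85681428 277.36872929] [ 0.65355556 -0.60455925  0.62540257]
```

View pics/scene4.png

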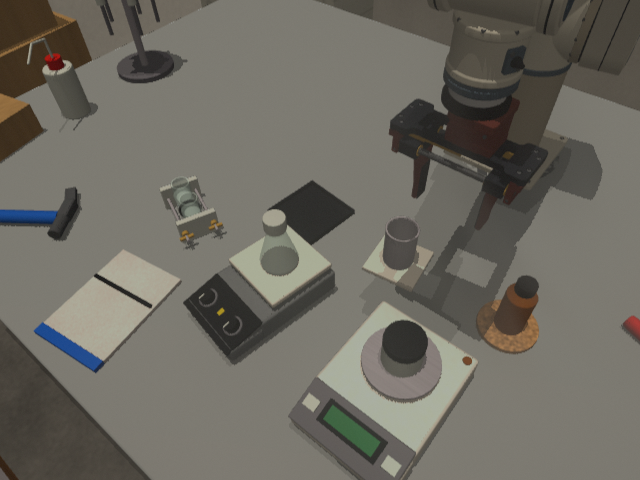

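All four vessels stand upright and centred: flask (277,250), jar (404,348), beaker (400,245) and bottle (514,305). The arm is clear and the cell has not moved.

```bash
python3 -c "
from workcell import ctrl
print(ctrl.close_job())"
```

```text
the job is handed in; nothing more can be done
None
```

The changeover is done and the job is handed in, after about 46 s of robot time; no verdict was reported. I made two swaps, parking the bottle and then the jar in the tray, and set each vessel down until the wrist force showed contact.

In the last check, with the arm clear at about 277 mm height:

- **Centring:** the flask, jar, beaker and bottle tops lie within about 3 mm of the middle of the stirrer plate, pan, tile and mat.
- **Heights:** the tops measured 190.8–192.5 mm for the flask, 140.4–143.4 mm for the jar, 94.5 mm for the beaker and 128.8 mm for the bottle. All of these fit vessels standing upright on their places.
- **Glass cell:** it did not shift beyond measurement noise (about 2 mm).

**Disagreements:**
- The two cameras differ by about 2–3 mm in height throughout, which is a calibration offset, and I used the mean.
- In the last check the arm hid the bottle from the top camera. That position rests on the scene camera and on an earlier two-view check, which agreed.

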